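# Put the washed citrus juicer back together: sieve, cone, cover

### The job

The small cordless citrus juicer has been washed; put it back together where it stands: first the grey sieve over the drive post with its two tabs down in the two gaps of the jug's rim, then the orange cone, turned on the post until it drops fully home onto the square drive, and last the clear cover, sitting level on the rim. Work gently and by feel: the juicer is charged, and pushing its drive post in starts the motor, which must not happen. Let go of everything and do not shift the tumbler, the toy frog or the teether.

Things in the scene. Friction and masses are not known exactly. Their poses are not given: they have to be found in the camera images.
- juicer: White citrus juicer, fixed, upright. Origin: on the drive post's axis at counter height; x to the loop handle (87 mm out), -x pouring spout. Round, 112 mm across. Jug wall top 72 mm; rim bead 7 mm thick, centre line 54 mm from the axis, rises to 78.5 mm, broken by two gaps 18 mm clear at +y and -y. Inside, a grey tower 36 mm across, top 64 mm (sieve's seat), spigot 22.4 mm across on it to 71 mm.
- post_shoulder (a point): On the juicer's steel drive post, on its axis, where the 16 x 16 mm square part ends, 110 mm above the counter (less what it is pushed in). Above it a round pilot pin, 8 mm across, domed, to 126 mm. The square stands turned at any angle, which this reading does not show; the post resists turning with 0.25 N m.
- press_switch (a joint): How far the drive post is pushed down into the juicer, m: 0 at rest, 0.005 at its stop; spring of 4 N per mm. The motor starts at 0.003 (about 12 N).
- sieve_center (a point): Grey sieve, loose, 80 g. Point on its axis, 16 mm above its underside; y along its two tabs. Plate and 12 mm wall 94 mm across; grasp the central chimney, 33 mm across, bore 26 mm, top 32 mm above the underside. Tabs 13 mm wide, to 56.5 mm from the axis, undersides 9 mm up. Home: underside at 64 mm, point at 80 mm; with tabs on the bead 5.5 mm too high. Either way round is right.
- cone_center (a point): Orange hollow cone, loose, 90 g. Point on its axis 32 mm above its underside, tip at 64. Flange 64 mm across to 4 mm; grasp the round part, 50 mm (53 over ribs), 7 to 34 mm up. Inside: square socket 18.4 mm, sides along x and y, from 28 to 38 mm up, then a 10 mm bore. Home: point at 104 mm, held by the post alone. Out of line it stands on the square, at 114 mm; goes on at any quarter turn, +-9 deg.
- cover_knob (a point): Clear dome cover, loose, 120 g. Point on its axis in its orange knob, 88 mm above its lower edge. Edge 126 mm across; knob 26 mm across from 84 to 96 mm above the edge, on an 18 mm neck; dome 84 mm across at the top, 75 mm high. Any turn is right. Home: its inner step rests on the rim bead, lower edge about 70.5 mm and this point 158.5 mm above the counter.
- tumbler: Clear glass tumbler, 81 mm across and 91 mm high, bystander; origin under its centre.
- frog: Green toy frog, 68 mm across and 38 mm high, bystander; origin under its centre.
- teether: Green teething ring, 74 mm across and 14 mm high, bystander; origin under its centre.

How it is judged (in metres and radians):
On the way, in this order (a step that is already met when the one before it is completed fails the run):
1. the sieve is home on the tower, level, both tabs in the gaps of the rim, let go (horizontal distance between sieve_center and juicer below 0.004 m and z of sieve_center in the frame of juicer between 0.076 and 0.0825 m and angle between sieve_center's own z axis and vertical below 0.04 rad and angle between the y axis of sieve_center and the y axis of juicer, either way round below 0.12 rad and contact force between the fingers and sieve below 0.1 N), for 0.2 s.
2. with the sieve home, the cone is fully home on the square drive and let go (horizontal distance between each of sieve_center, cone_center and juicer below 0.004 m and z of sieve_center in the frame of juicer between 0.076 and 0.0825 m and angle between sieve_center's own z axis and vertical below 0.04 rad and angle between the y axis of sieve_center and the y axis of juicer, either way round below 0.12 rad and z of cone_center in the frame of juicer between 0.1 and 0.107 m and angle between cone_center's own z axis and vertical below 0.06 rad and contact force between the fingers and cone below 0.1 N), for 0.2 s.
At the end, for the whole second after the job is handed in: On the juicer's axis and level: sieve home (4 mm, at most 2.5 mm high, 0.04 rad) with tabs in the gaps (0.12 rad); cone home on the drive (4 mm, at most 3 mm high, 0.06 rad); cover on the rim (5 mm, 4 mm in height, 0.05 rad). All at rest, drive post pushed in under 2 mm (horizontal distance between each of sieve_center, cone_center and juicer below 0.004 m and z of sieve_center in the frame of juicer between 0.076 and 0.0825 m and angle between sieve_center's own z axis and vertical below 0.04 rad and angle between the y axis of sieve_center and the y axis of juicer, either way round below 0.12 rad and z of cone_center in the frame of juicer between 0.1 and 0.107 m and angle between cone_center's own z axis and vertical below 0.06 rad and horizontal distance between cover_knob and juicer below 0.005 m and z of cover_knob in the frame of juicer between 0.1545 and 0.1625 m and angle between cover_knob's own z axis and vertical below 0.05 rad and linear speed of each of cover, cone below 0.02 m/s and value of joint press_switch below 0.002 m); the robot touches nothing.
It fails at once if the drive post is pushed in by 3 mm or more: the motor starts (value of joint press_switch above 0.003 m).
It fails at once if the tumbler is shifted by more than 30 mm (distance of tumbler from where it was at the start of the episode above 0.03 m).
It fails at once if the frog is shifted by more than 30 mm (distance of frog from where it was at the start of the episode above 0.03 m).
It fails at once if the teether is shifted by more than 30 mm (distance of teether from where it was at the start of the episode above 0.03 m).
It also fails if it takes over 72 s, if anything falls off the work surface, if the arm or the gripper's body presses on something with over 40 N, if the wrist force passes 120 N, or if a joint passes its speed limit or range.

### The arm

A 6-joint arm with a two-finger parallel gripper is mounted at the origin on a cart in front of the work surface, level with it; the furniture and walls round the work are solid. World frame = base frame: x ahead of the robot, y to its left, z up, the work surface at z = 0. Lengths are in m, angles in degrees, forces in N, time in s.
With the tool pointing down it reaches from about 0.4 to 0.825 m from the base axis. Payload 7 kg.
Tool frame: the origin (TCP) lies at the very end of the fingers, on their centre line; the grasp point (between the pads) lies behind it (r.grasp_offset is the z of the grasp point in the tool frame, in m); z points along the fingers, y is the direction in which the jaws open and shut (so a half turn about z gives the same grasp; the last joint's range is limited). The gripper opens to 88 mm and grips with 3 to 60 N. Pads are 19 mm wide; open, the fingers measure 130 mm over their backs; the gripper's body (78 mm by 193 mm) begins 47 mm behind the grasp point.
Start: joints at [80.564, 20.546, 0.682, 0, -70.136, -16.507], TCP at [0.295, 0.607, 0.227] pointing down, gripper open.
Joint ranges: [-176.03, 176.03], [-82.01, 121.73], [-58.28, 71.71], [-173.87, 95.51], [-174.79, -0.11], [-173.66, 173.66]. Speed limits (degrees/s): [136.94, 136.94, 172.46, 180, 180, 180].

### API

Orientations are given as [roll, pitch, yaw] about the fixed x, y, z axes, in that order (R = Rz(yaw) Ry(pitch) Rx(roll)).
In Python, from plant import r gives the robot as it stands. The module is installed in compiled form; this text tells all that it offers.
- The arm moves only by the tool servo_tool, never from a script. Its argument "targets" is a list of rows, each an object of numbers: "dx", "dy", "dz": the shift along the world's x, y, z in cm; "spin": the turn about the world's z in rad; "grip": the opening in per cent of the stroke, from 0 (shut) to 100 (fully open). A call has exactly 10 rows; each row is the pose to reach, as a shift and turn from the pose commanded when the call began; what a row does not reach only later rows make up. A row lasts 1/12 s, in which the tool goes at most 41.7 mm and 7.16 degrees, less where a joint would pass 70% of its speed; a pose out of reach is approached as far as the arm can. A call with a gripper value outside its range is refused whole. The fingers move at their own pace and stop on an object; "squeeze" is the grip in N (left out, the last holds). Time passes only in rows, so rows that repeat a pose let the fingers close, or fill a call up. It gives the time, the measured TCP pose, the force and the opening at its end, in the units of the state.
- r.get_state(): the state, without advancing time (a new reading comes with each control period).
- r.capture(name): name is "side" or "top" or "wrist"; returns the picture (384x512x3 uint8, blue, green, red); there is no depth.
- r.get_calibration(name): a dict with "K" (3x3 intrinsics, pixels), "k1" (the pictures are not rectified: a ray, as slopes to the right and down, at radius r is drawn at 1 + k1 r^2 times it, then the intrinsics apply), "extrinsics" (4x4, takes a point from camera to world coordinates). Camera axes: x right, y down, z forward; pixel columns grow to the right and rows downward; lengths in m; the calibration is good to about 2 mm. A picture is of the moment at which its call begins: read the wrist's pose just before it. get_calibration takes no time and is no camera call; for the wrist camera it gives the pose at the moment of the call.
- r.close_job(): hands the job in, once; it reports no verdict.
Trained networks look in the newest picture that a camera, given by its name, has taken for a name from the list of things; names that differ only in an ending like _2 or _b are one class to them, and where a whole thing is asked for, a point or a joint stands for the part that bears it (a point fixed in the world has none). Each returns a list of dicts, best first, with "p" (0 to 1); they miss things now and then, are a little off and sometimes report something else, mostly with a low value. They report only what shows in the picture. A call takes as long as a camera call.
- r.cut_out(name, camera): "mask" (384x512 bool, what is visible of it) and "extent" ([left, top, right, bottom] in pixels, round what is visible of it).
The state is a dict: "time_s": time; "joints": joint angles; "qd": joint speeds; "joint_torque": joint torques, N m; "tcp_pos": TCP position; "eef_rot": TCP orientation; "contact_force": force on the tool from outside, world axes, zero at the start; "moment": the same for the moment, N m; "gripper_width": finger opening in m.
Only numpy, scipy, OpenCV 4.12 (cv2) and the standard library are available. Lean on these libraries where they do the work, as an engineer would, in place of code of your own. Each camera call takes 0.05 s, during which the arm holds its last target. There are 200 camera calls.

## Working session

There is one attempt and no reset: what is moved stays moved. The work goes in short steps, Python scripts to look and compute and a tool call to move; the robot and the scene stay as the last step left them, time stands still between calls to the robot, and variables do not carry over. Pictures are saved under pics/ and viewed, about 8 in all and at most 12, crops included, and the job is handed in when it is done.

Besides the shell and the picture viewer there is one more tool, called after "Request:" as name(argument=value, ...) on one line, values as JSON. servo_tool: Moves the arm, as the interface text tells. Its arguments: {"type":"object","properties":{"targets":{"type":"array"},"squeeze":{"type":"number"}},"required":["targets"]}

```bash
mkdir -p pics; python3 - <<'E'
from plant import r
import cv2,numpy as np
s=r.get_state();print({k:np.round(v,3).tolist() for k,v in s.items()},r.grasp_offset)
ims=[]
for n in("side","top","wrist"):
    c=r.get_calibration(n);print(n,np.round(c["K"],1).tolist(),c["k1"],np.round(c["extrinsics"],3).tolist())
    im=r.capture(n);cv2.imwrite(f"pics/{n}0.png",im)
    for t in("juicer","sieve_center","cone_center","cover_knob","tumbler","frog","teether"):
        print(t,[(round(d["p"],2),d["extent"]) for d in r.cut_out(t,n)][:2])
    ims.append(im)
cv2.imwrite("pics/a.png",np.vstack(ims[:2])[:, :]) 
E
```

```text
{'time_s': 0.0, 'joints': [80.564, 20.592, 0.633, -0.018, -70.136, -16.508], 'qd': [0.101, -0.041, 0.029, 0.108, -0.048, -0.004], 'joint_torque': [-0.001, -58.272, 29.305, 6.997, 0.007, -0.0], 'tcp_pos': [0.295, 0.607, 0.226], 'eef_rot': [179.905, -0.01, -25.95], 'contact_force': [-0.029, -0.432, 0.262], 'moment': [-0.023, -0.025, -0.036], 'gripper_width': 0.088} -0.0188
side [[400.2, 0.0, 255.0], [0.0, 400.2, 196.8], [0.0, 0.0, 1.0]] -0.11218788957211591 [[0.995, -0.023, 0.093, 0.367], [-0.094, -0.414, 0.905, -1.105], [0.018, -0.91, -0.414, 0.611], [0.0, 0.0, 0.0, 1.0]]
juicer [(0.62, [244.2, 175.1, 291.4, 215.9])]
sieve_center [(0.49, [223.0, 183.6, 244.5, 200.7]), (0.22, [220.9, 160.0, 249.1, 186.0])]
cone_center [(0.76, [242.2, 231.9, 262.2, 255.3]), (0.61, [242.9, 175.4, 292.5, 216.7])]
cover_knob [(0.63, [217.2, 158.9, 250.1, 187.0])]
tumbler [(0.9, [224.5, 237.4, 254.4, 284.6]), (0.57, [245.4, 231.9, 262.8, 255.5])]
frog [(0.73, [218.9, 286.5, 241.2, 306.0])]
teether []
top [[348.5, 0.0, 254.4], [0.0, 348.5, 189.9], [0.0, 0.0, 1.0]] 0.020969897662807338 [[0.017, -0.992, 0.122, 0.338], [-1.0, -0.018, -0.012, 0.008], [0.014, -0.122, -0.992, 1.02], [0.0, 0.0, 0.0, 1.0]]
juicer [(0.96, [185.7, 133.6, 229.2, 192.2])]
sieve_center [(0.95, [152.7, 186.0, 185.0, 214.1])]
cone_center [(0.83, [288.0, 181.2, 312.4, 202.1])]
cover_knob [(0.74, [99.7, 174.0, 147.2, 219.7])]
tumbler [(0.82, [331.7, 189.8, 363.3, 221.4])]
frog [(0.55, [101.4, 173.8, 149.0, 220.9])]
teether [(0.51, [160.7, 145.1, 184.6, 168.4])]
wrist [[341.7, 0.0, 256.4], [0.0, 341.7, 190.6], [0.0, 0.0, 1.0]] -0.036629919534262395 [[-0.436, -0.866, -0.245, 0.362], [-0.9, 0.42, 0.119, 0.576], [0.0, 0.272, -0.962, 0.385], [0.0, 0.0, 0.0, 1.0]]
juicer []
sieve_center []
cone_center []
cover_knob []
tumbler []
frog []
teether []
```

View pics/top0.png

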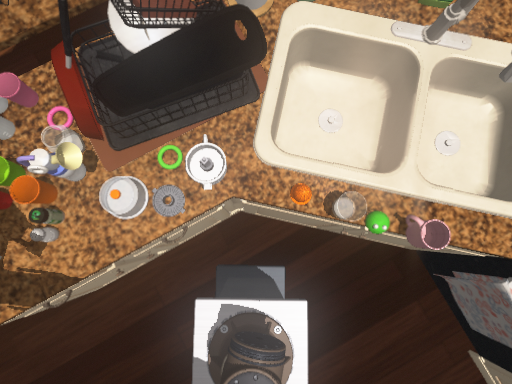

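View pics/side0.png

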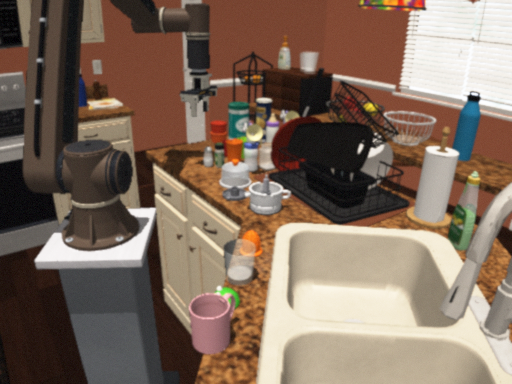

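```bash
cat > h.py <<'E'
from plant import r
import cv2,numpy as np
np.set_printoptions(precision=4,suppress=True)
def ray(cal,uv):
    K=cal["K"];k1=cal["k1"];uv=np.atleast_2d(uv).astype(float)
    d=np.c_[(uv[:,0]-K[0][2])/K[0][0],(uv[:,1]-K[1][2])/K[1][1]];u=d.copy()
    for _ in range(20):u=d/(1+k1*(u**2).sum(1,keepdims=True))
    return np.asarray(cal["extrinsics"])[:3,3],np.c_[u,np.ones(len(u))]@np.asarray(cal["extrinsics"])[:3,:3].T
def onz(cal,uv,z):
    o,d=ray(cal,uv);return o+d*((z-o[2])/d[:,2])[:,None]
def proj(cal,P):
    E=np.asarray(cal["extrinsics"]);q=(np.atleast_2d(P)-E[:3,3])@E[:3,:3];u=q[:,:2]/q[:,2:]
    u=u*(1+cal["k1"]*(u**2).sum(1,keepdims=True));K=cal["K"]
    return np.c_[u[:,0]*K[0][0]+K[0][2],u[:,1]*K[1][1]+K[1][2]]
def tcp():
    s=r.get_state();return s["time_s"],np.array(s["tcp_pos"]),np.array(s["eef_rot"])
E
python3 - <<'E'
from h import *
c=r.get_calibration("top")
for n,uv,z in(("juicer",(206,163),.09),("post",(206.5,162),.12),("handle",(204.5,138),.05),("spout",(207.5,187),.07),("sieve",(168.5,200.5),.012),("cone",(300.5,193),.03),("coneT",(301,192),.06),("knob",(116,194.5),.09),("cover",(123.5,197),.02),("tumbler",(347.5,206),.05),("frog",(377,222),.02),("teeth",(170,157),.007)):
    print(n,onz(c,uv,z)[0],np.hypot(*onz(c,uv,z)[0][:2]))
E
```

```text
juicer [0.5233 0.1297 0.09  ] 0.5391262368669342
post [0.52   0.1246 0.12  ] 0.5347147594830575
handle [0.6036 0.1416 0.05  ] 0.619940312508512
spout [0.4604 0.126  0.07  ] 0.47734891723892175
sieve [0.4265 0.2443 0.012 ] 0.49148282107197977
cone [ 0.4532 -0.1354  0.03  ] 0.4729589625754832
coneT [ 0.4525 -0.1325  0.06  ] 0.47147568557774605
knob [0.4332 0.3655 0.09  ] 0.5668343410721775
cover [0.4336 0.3708 0.02  ] 0.5704926746410474
tumbler [ 0.4167 -0.264   0.05  ] 0.4932432756873973
frog [ 0.3747 -0.3562  0.02  ] 0.5169620322585766
teeth [0.5557 0.247  0.007 ] 0.6081152220864405
```

Request:
servo_tool(targets=[{"dx": 1.6, "dy": -3.3}, {"dx": 3.4, "dy": -7}, {"dx": 5.3, "dy": -11}, {"dx": 7.2, "dy": -15}, {"dx": 9.1, "dy": -19}, {"dx": 11, "dy": -23}, {"dx": 12.9, "dy": -27}, {"dx": 14.8, "dy": -31}, {"dx": 16.5, "dy": -34.5}, {"dx": 18, "dy": -37}])

```text
validation failed for argument at $.ta...
```

```bash
cat >> h.py <<'E'
def look(names,fn,cam="wrist"):
    print(tcp());cal=r.get_calibration(cam);im=r.capture(cam);cv2.imwrite(fn,im)
    out={}
    for t in names:
        L=r.cut_out(t,cam);print(t,[(round(d["p"],2),d["extent"]) for d in L][:2]);out[t]=L
    return cal,im,out
E
python3 - <<'E'
from h import *
import pickle
cal,im,o=look(["juicer","sieve_center","cover_knob","teether"],"pics/w1.png")
pickle.dump((cal,o),open("w1.pkl","wb"))
E
```

```text
(1.2, array([0.2953, 0.6069, 0.2265]), array([179.9955,  -0.0002, -25.9431]))
juicer []
sieve_center []
cover_knob []
teether []
```

View pics/w1.png

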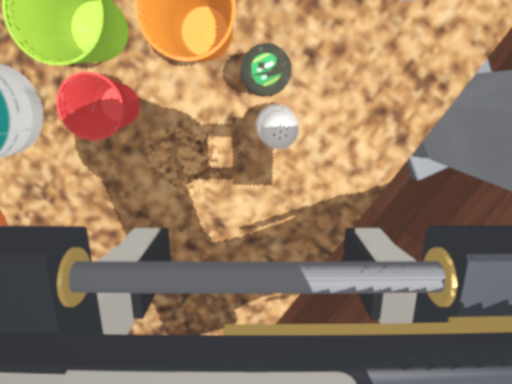

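Request:
servo_tool(targets=[{"dx": 0.8, "dy": -3.3, "dz": 0, "spin": 0, "grip": 100}, {"dx": 1.6, "dy": -7, "dz": 0, "spin": 0, "grip": 100}, {"dx": 2.5, "dy": -11, "dz": 0, "spin": 0, "grip": 100}, {"dx": 3.5, "dy": -15, "dz": 0, "spin": 0, "grip": 100}, {"dx": 4.5, "dy": -19, "dz": 0, "spin": 0, "grip": 100}, {"dx": 5.5, "dy": -23, "dz": 0, "spin": 0, "grip": 100}, {"dx": 6.5, "dy": -27, "dz": 0, "spin": 0, "grip": 100}, {"dx": 7.5, "dy": -31, "dz": 0, "spin": 0, "grip": 100}, {"dx": 8.5, "dy": -35, "dz": 0, "spin": 0, "grip": 100}, {"dx": 9, "dy": -37.5, "dz": 0, "spin": 0, "grip": 100}])

```text
time_s: 2.28
tcp_pos: [0.3853, 0.2288, 0.2269]
eef_rot: [-180.0, -0.0, -26.0]
contact_force: [0.5, 0.0, 0.1]
gripper_width: 0.0876
```

```bash
python3 - <<'E'
from h import *
import pickle
cal,im,o=look(["juicer","sieve_center","cover_knob","teether"],"pics/w2.png")
pickle.dump((cal,o),open("w2.pkl","wb"))
E
```

```text
(2.2833, array([0.3853, 0.2288, 0.2269]), array([-179.9714,   -0.0054,  -25.9812]))
juicer [(0.73, [222.2, 0.0, 356.0, 64.1])]
sieve_center [(0.94, [173.2, 89.4, 277.0, 178.3])]
cover_knob [(0.89, [53.1, 118.7, 181.0, 241.0]), (0.6, [225.1, 0.0, 353.3, 63.3])]
teether [(0.83, [128.4, 0.0, 202.1, 64.6])]
```

View pics/w2.png

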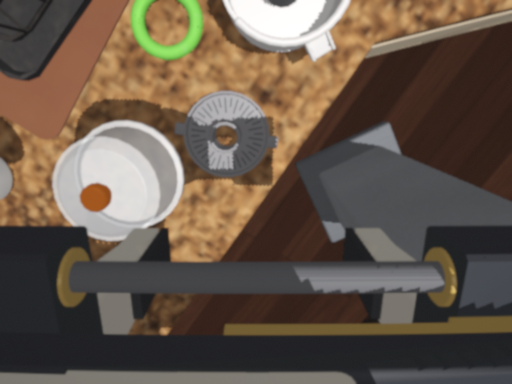

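```bash
python3 - <<'E'
from h import *
import pickle
cal,o=pickle.load(open("w2.pkl","rb"))
m=o["sieve_center"][0]["mask"].astype(np.uint8);d=cv2.distanceTransform(m,cv2.DIST_L2,5)
v,u=np.unravel_index(d.argmax(),d.shape);print("disc",u,v,d.max(),onz(cal,(u,v),.01))
op=cv2.morphologyEx(m,cv2.MORPH_OPEN,cv2.getStructuringElement(cv2.MORPH_ELLIPSE,(41,41)))
mm=cv2.moments(op);print("disc2",mm["m10"]/mm["m00"],mm["m01"]/mm["m00"],onz(cal,(mm["m10"]/mm["m00"],mm["m01"]/mm["m00"]),.008))
print("chim",onz(cal,(226,134),.032))
# scan radius by angle about axis at z=.01
c=onz(cal,(mm["m10"]/mm["m00"],mm["m01"]/mm["m00"]),.008)[0]
vv,uu=np.nonzero(m);P=onz(cal,np.c_[uu,vv],.010)-c;R=np.hypot(P[:,0],P[:,1]);A=np.degrees(np.arctan2(P[:,1],P[:,0]))
for a in range(-180,180,10):
    s=(A>=a)&(A<a+10);print(a,R[s].max().round(4),end="; ")
k=R>.0505;print("tabs",[(np.median(A[k&(np.cos(np.radians(A-b))>0)]),k.sum()) for b in(-100,-80,80,100,60)],np.degrees(np.angle(np.exp(2j*np.radians(A[k])).mean()))/2)
print("knob",onz(cal,(96,197),.092)); 
im=cv2.imread("pics/w2.png");cv2.imwrite("pics/c2.png",cv2.resize(im[80:250,40:290],None,fx=3.2,fy=3.2,interpolation=cv2.INTER_CUBIC))
E
```

```text
disc 228 107 17.590698 [[0.4539 0.2307 0.01  ]]Traceback (most recent call last):
  File "<stdin>", line 7, in <module>
ZeroDivisionError: float division by zero
```

```bash
cat >> h.py <<'E'
def sieve(cal,m,z=.010):
    cs,_=cv2.findContours(m.astype(np.uint8),cv2.RETR_EXTERNAL,cv2.CHAIN_APPROX_NONE);c=max(cs,key=cv2.contourArea)[:,0]
    P=onz(cal,c,z)[:,:2];k=np.ones(len(P),bool)
    for _ in range(8):
        A=np.c_[2*P[k],np.ones(k.sum())];s=np.linalg.lstsq(A,(P[k]**2).sum(1),rcond=None)[0]
        R=np.hypot(*(P-s[:2]).T);rad=np.sqrt(s[2]+s[:2]@s[:2]);k=abs(R-rad)<.0025
    D=P-s[:2];A=np.arctan2(D[:,1],D[:,0]);t=R>rad+.0045
    ax=np.degrees(np.angle((np.exp(2j*A[t])).mean()))/2
    return s[:2],rad,ax,np.degrees(A[t]),R.max()
E
python3 - <<'E'
from h import *
import pickle
cal,o=pickle.load(open("w2.pkl","rb"))
c,rad,ax,A,R=sieve(cal,o["sieve_center"][0]["mask"]);print(c,rad,"tabaxis",ax,np.sort(A).round(),R)
print("chim",onz(cal,(226,134),.032)); print("knob",onz(cal,(96,197),.094)); 
im=cv2.imread("pics/w2.png");cv2.imwrite("pics/c2.png",cv2.resize(im[80:250,40:290],None,fx=3.2,fy=3.2,interpolation=cv2.INTER_CUBIC))
E
```

```text
[0.4285 0.2459] 0.046793917255969604 tabaxis 55.35964870401671 [-132. -132. -131. -130. -130. -129. -127. -126. -125. -124. -123. -122.
 -121. -120. -119. -119. -118. -118.   49.   49.   49.   50.   50.   50.
   51.   52.   53.   54.   56.   57.   58.   59.   60.   61.   62.   62.
   62.   63.] 0.05710987809422621
chim [[0.4306 0.2429 0.032 ]]
knob [[0.4358 0.3658 0.094 ]]
```

View pics/c2.png

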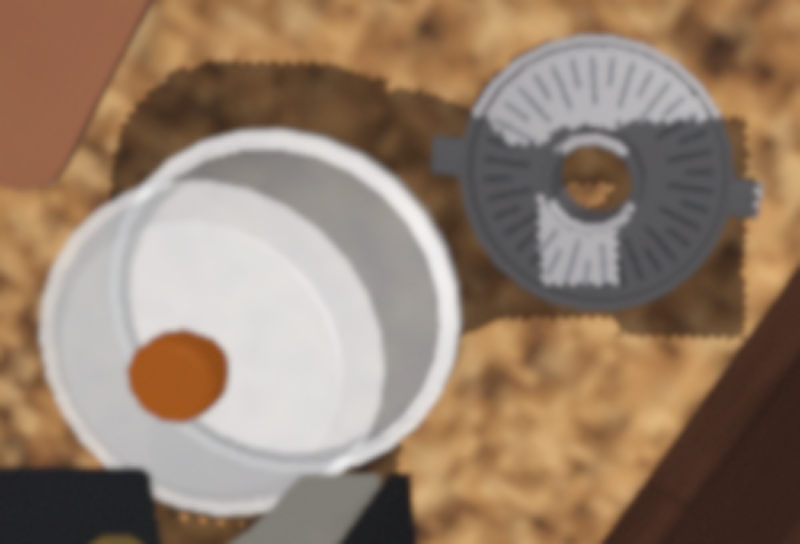

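Request:
servo_tool(targets=[{"dx": 2, "dy": -2, "dz": 1, "spin": 0, "grip": 100}, {"dx": 4, "dy": -4, "dz": 2, "spin": 0, "grip": 100}, {"dx": 6, "dy": -6, "dz": 3, "spin": 0, "grip": 100}, {"dx": 6, "dy": -6, "dz": 3, "spin": 0, "grip": 100}, {"dx": 6, "dy": -6, "dz": 3, "spin": 0, "grip": 100}, {"dx": 6, "dy": -6, "dz": 3, "spin": 0, "grip": 100}, {"dx": 6, "dy": -6, "dz": 3, "spin": 0, "grip": 100}, {"dx": 6, "dy": -6, "dz": 3, "spin": 0, "grip": 100}, {"dx": 6, "dy": -6, "dz": 3, "spin": 0, "grip": 100}, {"dx": 6, "dy": -6, "dz": 3, "spin": 0, "grip": 100}])

```text
time_s: 3.37
tcp_pos: [0.4449, 0.1724, 0.2565]
eef_rot: [180.0, 0.0, -25.9]
contact_force: [0.4, 1.0, -0.4]
gripper_width: 0.087
```

```bash
python3 - <<'E'
from h import *
import pickle
cal,im,o=look(["juicer","sieve_center"],"pics/w3.png")
pickle.dump((cal,o),open("w3.pkl","wb"))
c,rad,ax,A,R=sieve(cal,o["sieve_center"][0]["mask"]);print(c,rad,"tabaxis",ax,R)
e=[int(max(0,x)) for x in o["juicer"][0]["extent"]];e=[max(0,e[0]-12),max(0,e[1]-12),e[2]+12,e[3]+12];print(e)
cv2.imwrite("pics/c3.png",cv2.resize(im[e[1]:e[3],e[0]:e[2]],None,fx=3.5,fy=3.5,interpolation=cv2.INTER_CUBIC))
E
```

```text
(3.3667, array([0.4449, 0.1724, 0.2565]), array([179.9907,   0.0037, -25.8747]))
juicer [(0.81, [196.0, 0.0, 318.4, 147.8]), (0.65, [473.8, 0.0, 512.0, 60.6])]
sieve_center [(0.8, [163.4, 158.7, 255.8, 232.2])]
[0.428 0.246] 0.04694644209099704 tabaxis 56.28454426299361 0.05721044541684219
[184, 0, 330, 159]
```

View pics/c3.png

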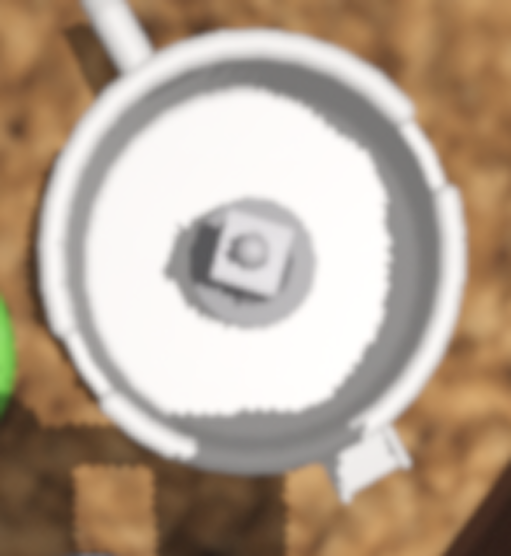

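```bash
python3 - <<'E'
from h import *
import pickle
cal,o=pickle.load(open("w3.pkl","rb"))
f=lambda p,z:onz(cal,np.atleast_2d(p)/3.5+[184-.35,0-.35],z)[:,:2]
g=f([(428,152),(87,365)],.076);print("gaps",g,g.mean(0),np.linalg.norm(g[0]-g[1]),np.degrees(np.arctan2(*(g[1]-g[0])[::-1])))
print("pin",f((250,248),.126)); sq=f([(228,205),(297,224),(278,300),(208,277)],.110);print("sq",sq.mean(0),np.linalg.norm(np.diff(sq,axis=0),axis=1),[np.degrees(np.arctan2(*(b-a)[::-1]))%90 for a,b in zip(sq,np.roll(sq,-1,0))])
print("handle",f((120,20),.06)-g.mean(0))
P=f([(255,30),(465,250),(40,250),(400,98),(95,105),(425,360),(60,325),(345,55),(150,58)],.0745);A=np.c_[2*P,np.ones(len(P))];s=np.linalg.lstsq(A,(P**2).sum(1),rcond=None)[0];print("rim",s[:2],np.sqrt(s[2]+s[:2]@s[:2]))
print("tower",f((251,262),.064))
E
```

```text
gaps [[0.5335 0.08  ]
 [0.5241 0.1867]] [0.5288 0.1334] 0.1071653060225974 95.0458431267948
pin [[0.5292 0.1342]]
sq [0.529  0.1336] [0.0172 0.0182 0.0179] [np.float64(49.59023080654478), np.float64(49.9173774721738), np.float64(46.66868638927053), np.float64(47.54890149880431)]
handle [[0.0726 0.0051]]
rim [0.5301 0.1335] 0.05621187641936938
tower [[0.5294 0.134 ]]
```

Request:
servo_tool(targets=[{"dx": -0.5, "dy": 2, "dz": -1, "spin": 0, "grip": 70}, {"dx": -1, "dy": 4, "dz": -3, "spin": 0, "grip": 55}, {"dx": -1.5, "dy": 6, "dz": -6, "spin": 0, "grip": 55}, {"dx": -1.7, "dy": 7.4, "dz": -9, "spin": 0, "grip": 55}, {"dx": -1.7, "dy": 7.4, "dz": -12, "spin": 0, "grip": 55}, {"dx": -1.7, "dy": 7.4, "dz": -15, "spin": 0, "grip": 55}, {"dx": -1.7, "dy": 7.4, "dz": -18, "spin": 0, "grip": 55}, {"dx": -1.7, "dy": 7.4, "dz": -20, "spin": 0, "grip": 55}, {"dx": -1.7, "dy": 7.4, "dz": -20, "spin": 0, "grip": 55}, {"dx": -1.7, "dy": 7.4, "dz": -20, "spin": 0, "grip": 55}])

```text
time_s: 4.35
tcp_pos: [0.4281, 0.2455, 0.0561]
eef_rot: [179.9, 0.0, -25.9]
contact_force: [0.9, -0.4, 0.9]
gripper_width: 0.0482
```

```bash
python3 - <<'E'
from h import *
print(r.get_state())
cal,im,o=look([],"pics/w4.png")
# finger pixel prediction of chimney axis and TCP
t=tcp()[1];print(proj(cal,[t,[.428,.246,.032]]))
E
```

```text
{'time_s': 4.35, 'joints': array([ 52.7202,  14.3162, -34.2508,   0.0195, -41.5747,  11.3372]), 'qd': array([ 0.0107, -2.2783,  1.9027,  0.5308, -0.7845,  0.0546]), 'joint_torque': array([ -0.0446, -38.8306,  19.2324,   4.5319,   0.268 ,  -0.003 ]), 'tcp_pos': array([0.4281, 0.2455, 0.0561]), 'eef_rot': array([179.8586,   0.0152, -25.928 ]), 'contact_force': array([ 0.8657, -0.3722,  0.8725]), 'moment': array([ 0.0226, -0.1214,  0.0417]), 'gripper_width': 0.04818637808072527}
(4.35, array([0.4281, 0.2455, 0.0561]), array([179.8586,   0.0152, -25.928 ]))
[[256.6586 246.6339]
 [257.6211 228.5874]]
```

View pics/w4.png

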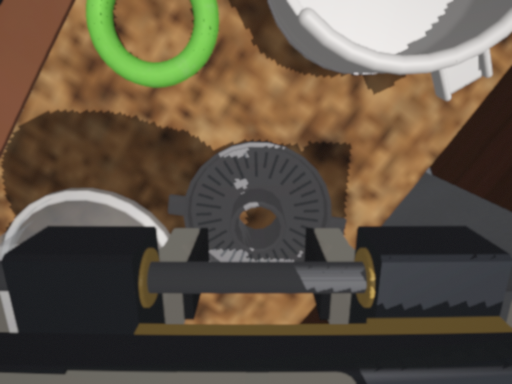

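```bash
python3 - <<'E'
from h import *
r.capture("wrist");cal=r.get_calibration("wrist")
L=r.cut_out("sieve_center","wrist");print([(d["p"],d["extent"]) for d in L])
m=L[0]["mask"].copy();m[222:]=0
print(sieve(cal,m,.010),sieve(cal,m,.012)[0])
im=cv2.imread("pics/w4.png")
th=np.linspace(0,2*np.pi,80)
for z,rr,col in((.032,.0165,(0,0,255)),(.032,.013,(0,255,0)),(.0,.013,(255,0,0)),(.012,.047,(0,255,255))):
    p=proj(cal,np.c_[.428+rr*np.cos(th),.246+rr*np.sin(th),0*th+z])
    cv2.polylines(im,[np.int32(p*16)],True,col,1,cv2.LINE_AA,4)
cv2.imwrite("pics/c4.png",cv2.resize(im[120:280,160:360],None,fx=3.5,fy=3.5,interpolation=cv2.INTER_CUBIC))
E
```

```text
[(0.91, [169.6, 140.2, 346.0, 263.4])]
(array([0.4303, 0.2456]), np.float64(0.04534699453797956), np.float64(58.274231091875436), array([  51.1964,   51.3579,   51.5154,   51.6693,   51.1098,   51.2644,
         51.4155,   50.8801,   51.0316,   51.1799,   51.9868,   52.1219,
         52.7802,   53.5602,   54.2176,   54.8777,   55.5403,   56.2054,
         56.8726,   57.5419,   58.1448,   58.8251,   59.5601,   60.2358,
         60.9126,   61.5903,   62.2689,   62.933 ,   63.6202,   64.3075,
         64.308 ,   65.0118,   65.0205,   65.0295,   65.0387,   65.7854,
         65.8041,   65.8233,   65.843 ,   65.8632, -122.9801, -122.8896,
       -122.8014, -122.7154, -122.6315, -122.5496, -122.4697, -122.3917,
       -122.3155, -122.2411, -122.1683, -121.4782, -120.7863, -120.8433,
       -120.1921, -120.2435, -120.296 , -120.3499, -119.6595, -119.7068,
       -119.7554, -119.8052]), np.float64(0.057377999761238044)) [0.4309 0.2453]
```

View pics/c4.png

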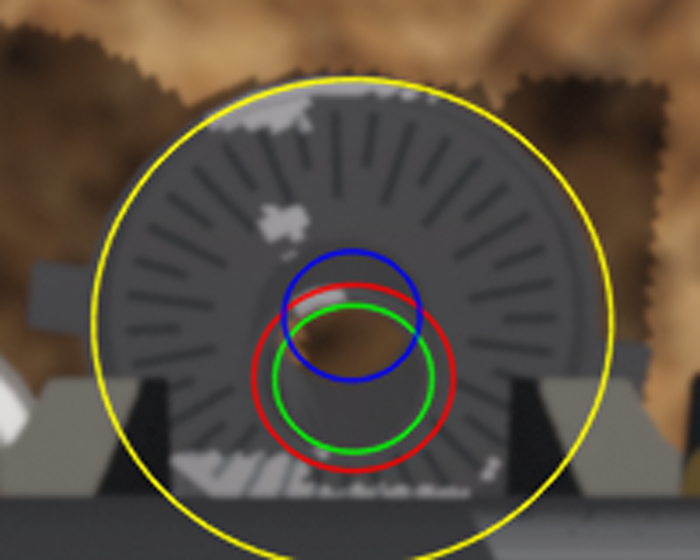

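Request:
servo_tool(targets=[{"dx": 0.1, "dy": 0, "dz": -1.5, "spin": 0, "grip": 55}, {"dx": 0.15, "dy": 0, "dz": -3, "spin": 0, "grip": 55}, {"dx": 0.15, "dy": 0, "dz": -3.8, "spin": 0, "grip": 55}, {"dx": 0.15, "dy": 0, "dz": -4.1, "spin": 0, "grip": 55}, {"dx": 0.15, "dy": 0, "dz": -4.1, "spin": 0, "grip": 20}, {"dx": 0.15, "dy": 0, "dz": -4.1, "spin": 0, "grip": 20}, {"dx": 0.15, "dy": 0, "dz": -4.1, "spin": 0, "grip": 20}, {"dx": 0.15, "dy": 0, "dz": -4.1, "spin": 0, "grip": 20}, {"dx": 0.15, "dy": 0, "dz": -4.1, "spin": 0, "grip": 20}, {"dx": 0.15, "dy": 0, "dz": -4.1, "spin": 0, "grip": 20}], squeeze=12)

```text
time_s: 5.33
tcp_pos: [0.4302, 0.2464, 0.0163]
eef_rot: [-179.9, -0.0, -25.9]
contact_force: [-2.2, -1.3, 6.2]
gripper_width: 0.0317
```

Request:
servo_tool(targets=[{"dx": 0, "dy": 0, "dz": 1.5, "spin": 0, "grip": 20}, {"dx": 0, "dy": 0, "dz": 5, "spin": 0, "grip": 20}, {"dx": 0, "dy": 0, "dz": 9, "spin": 0, "grip": 20}, {"dx": 0, "dy": 0, "dz": 13, "spin": 0.1, "grip": 20}, {"dx": 2, "dy": -2, "dz": 17, "spin": 0.2, "grip": 20}, {"dx": 4, "dy": -5, "dz": 17, "spin": 0.32, "grip": 20}, {"dx": 7, "dy": -8, "dz": 17, "spin": 0.44, "grip": 20}, {"dx": 9, "dy": -10, "dz": 17, "spin": 0.56, "grip": 20}, {"dx": 9.9, "dy": -11.2, "dz": 17, "spin": 0.67, "grip": 20}, {"dx": 9.9, "dy": -11.2, "dz": 17, "spin": 0.67, "grip": 20}])

```text
time_s: 6.17
tcp_pos: [0.5304, 0.1314, 0.1853]
eef_rot: [180.0, 0.0, 12.8]
contact_force: [0.9, 0.1, -1.0]
gripper_width: 0.032
```

```bash
python3 - <<'E'
from h import *
print(r.get_state()["contact_force"],r.get_state()["gripper_width"])
cal,im,o=look(["sieve_center"],"pics/w5.png")
t=tcp()[1]; m=o["sieve_center"][0]["mask"].copy()
m[228:]=0
for under in(-.014,-.016):
  c,rad,ax,A,R=sieve(cal,m,t[2]+under+.011);print(under,c,c-t[:2],rad,ax,R)
for z in(-.016,):
 c,rad,ax,A,R=sieve(cal,m,t[2]+z+.011)
 th=np.linspace(0,2*np.pi,80);im2=im.copy()
 for zz,rr,col in((.032,.0165,(0,0,255)),(.032,.013,(0,255,0)),(0,.013,(255,0,0)),(.012,.047,(0,255,255))):
    p=proj(cal,np.c_[t[0]+rr*np.cos(th),t[1]+rr*np.sin(th),0*th+t[2]+z+zz]);cv2.polylines(im2,[np.int32(p*16)],True,col,1,cv2.LINE_AA,4)
cv2.imwrite("pics/c5.png",cv2.resize(im2[110:300,130:380],None,fx=3,fy=3,interpolation=cv2.INTER_CUBIC))
E
```

```text
[ 0.8708  0.0989 -0.9644] 0.03197095616519784
(6.1667, array([0.5304, 0.1314, 0.1853]), array([179.9734,   0.0178,  12.7518]))
sieve_center [(0.71, [150.0, 154.6, 344.0, 322.3])]
-0.014 [0.5394 0.1355] [0.0106 0.0023] 0.037858686970737486 -74.67838657385883 0.05299529795443211
-0.016 [0.5387 0.1353] [0.0099 0.0022] 0.03817775289671689 -74.21902072338402 0.05367697504301386
```

View pics/c5.png

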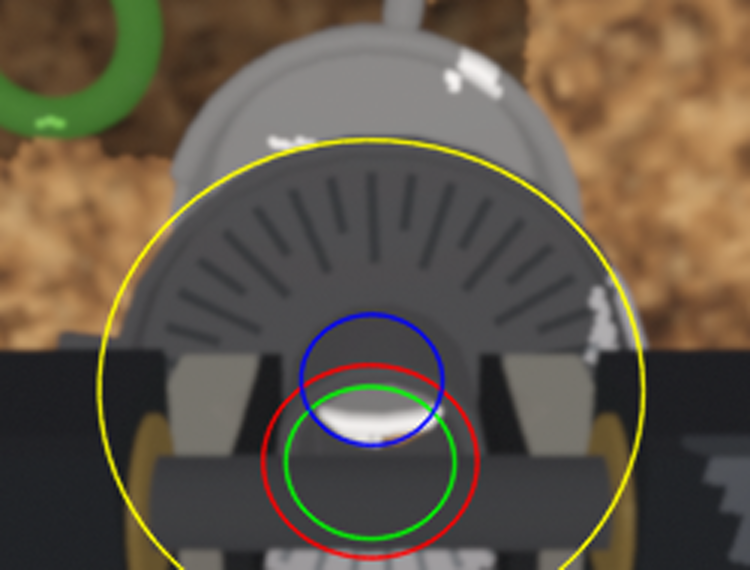

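```bash
cat >> h.py <<'E'
from scipy.optimize import least_squares
def arc(cal,m,z,rad,c0,rowmax):
    cs,_=cv2.findContours(m.astype(np.uint8),cv2.RETR_EXTERNAL,cv2.CHAIN_APPROX_NONE);c=max(cs,key=cv2.contourArea)[:,0]
    c=c[(c[:,1]<rowmax)&(c[:,1]>1)];P=onz(cal,c,z)[:,:2]
    f=lambda s:np.hypot(*(P-s).T)-rad
    s=least_squares(f,c0,loss="cauchy",f_scale=.0005);e=f(s.x);return s.x,np.median(abs(e)),P,e
E
python3 - <<'E'
from h import *
cal,im,o=look(["sieve_center"],"pics/w6.png")
t=tcp()[1];print(t,r.get_state()["contact_force"])
m=o["sieve_center"][0]["mask"]
for z in(.010,.012):
  c,e,P,ee=arc(cal,m,t[2]-.0163+z,.047,t[:2],220);d=c-t[:2];y=np.radians(tcp()[2][2])
  print(z,c,d,"toolx",d@[np.cos(y),np.sin(y)],"jaw",d@[np.sin(y),-np.cos(y)],e)
D=P-c;k=ee>.0035;A=np.degrees(np.arctan2(D[k,1],D[k,0]));print(np.c_[A,ee[k]].round(3)[::3].tolist())
E
```

```text
(6.2667, array([0.5288, 0.1332, 0.1852]), array([179.9996,   0.0401,  12.2679]))
sieve_center [(0.88, [150.2, 153.1, 343.1, 323.5])]
[0.5283 0.1342 0.1854] [-0.3476 -0.2209 -0.4992]
0.01 [0.5274 0.1332] [-0.001 -0.001] toolx -0.001163929930366794 jaw 0.0007428371405032559 0.0003814790291307227
0.012 [0.5276 0.1332] [-0.0007 -0.001 ] toolx -0.0009234604889102884 jaw 0.0008007027822598721 0.0005031946677169843
[]
```

```bash
python3 - <<'E'
from h import *
cal,im,o=look(["sieve_center"],"pics/w7.png")
t=tcp();print(t)
m=o["sieve_center"][0]["mask"]
c,e,P,ee=arc(cal,m,t[1][2]-.0163+.011,.047,t[1][:2],220);print(c-t[1][:2],e)
c2,e,P,ee=arc(cal,m,t[1][2]-.0163+.011,.047,t[1][:2],300)
D=P-c;R=np.hypot(*D.T);A=np.degrees(np.arctan2(D[:,1],D[:,0]));k=(R>.050)&(R<.06);print(np.c_[A[k],1e3*R[k]].round(1).tolist())
cv2.imwrite("pics/c7.png",cv2.resize(im[190:240,130:370],None,fx=3.3,fy=3.3,interpolation=cv2.INTER_CUBIC))
E
```

```text
(6.3667, array([0.5283, 0.1342, 0.1854]), array([-179.9951,    0.0207,   12.3216]))
sieve_center [(0.98, [149.3, 155.3, 344.0, 323.2])]
(6.4667, array([0.5283, 0.1346, 0.1856]), array([-179.9928,   -0.0012,   12.4232]))
[-0.001  -0.0002] 0.00037246503905073725
[[87.7, 50.0], [87.9, 50.5], [88.0, 51.0], [88.1, 51.5], [88.3, 52.0], [88.4, 52.5], [88.0, 53.1], [88.1, 53.6], [88.3, 54.1], [88.4, 54.6], [88.5, 55.1], [88.6, 55.6], [88.8, 56.1], [89.3, 56.0], [89.9, 56.0], [90.4, 55.9], [90.9, 55.3], [90.8, 54.8], [90.7, 54.3], [90.6, 53.8], [90.4, 53.3], [90.3, 52.8], [89.6, 52.4], [89.5, 51.9], [89.4, 51.4], [89.2, 50.9], [89.1, 50.4]]
```

Request:
servo_tool(targets=[{"dx": 0.1, "dy": 0, "dz": -0.5, "spin": 0, "grip": 20}, {"dx": 0.24, "dy": -0.09, "dz": -1.5, "spin": 0, "grip": 20}, {"dx": 0.24, "dy": -0.09, "dz": -2.5, "spin": 0, "grip": 20}, {"dx": 0.24, "dy": -0.09, "dz": -3.5, "spin": 0, "grip": 20}, {"dx": 0.24, "dy": -0.09, "dz": -4.5, "spin": 0, "grip": 20}, {"dx": 0.24, "dy": -0.09, "dz": -5.3, "spin": 0, "grip": 20}, {"dx": 0.24, "dy": -0.09, "dz": -5.7, "spin": 0, "grip": 20}, {"dx": 0.24, "dy": -0.09, "dz": -5.7, "spin": 0, "grip": 20}, {"dx": 0.24, "dy": -0.09, "dz": -5.7, "spin": 0, "grip": 20}, {"dx": 0.24, "dy": -0.09, "dz": -5.7, "spin": 0, "grip": 20}], squeeze=6)

```text
time_s: 7.3
tcp_pos: [0.5316, 0.1332, 0.129]
eef_rot: [-180.0, -0.0, 12.4]
contact_force: [-0.8, -0.1, -0.5]
gripper_width: 0.0329
```

```bash
python3 - <<'E'
from h import *
cal,im,o=look(["sieve_center","juicer"],"pics/w8.png")
t=tcp();print(t,r.get_state()["contact_force"],r.get_state()["gripper_width"])
c,e,P,ee=arc(cal,o["sieve_center"][0]["mask"],t[1][2]-.0163+.011,.047,t[1][:2],220);print(c,c-t[1][:2],e)
m=o["juicer"][0]["mask"]|o["sieve_center"][0]["mask"]
for z in(.072,.0745):
  c,e,P,ee=arc(cal,m,z,.0565,[.529,.1335],200);print("juicer",c,e)
cv2.imwrite("pics/c8.png",cv2.resize(im[0:260,90:420],None,fx=2.3,fy=2.3,interpolation=cv2.INTER_CUBIC))
E
```

```text
(7.3, array([0.5316, 0.1332, 0.129 ]), array([-179.9951,   -0.0426,   12.4443]))
sieve_center [(0.84, [149.7, 154.0, 344.2, 322.8])]
juicer [(0.88, [171.2, 79.7, 345.3, 261.7])]
(7.45, array([0.5315, 0.1332, 0.1291]), array([-179.9818,   -0.0569,   12.4491])) [ 0.602   0.2331 -0.8815] 0.03275383582996793
[0.5303 0.1334] [-0.0012  0.0002] 0.00033452658283470577
juicer [0.5308 0.1338] 0.0008072731527387009
juicer [0.5307 0.1339] 0.0006977709702755824
```

View pics/c8.png

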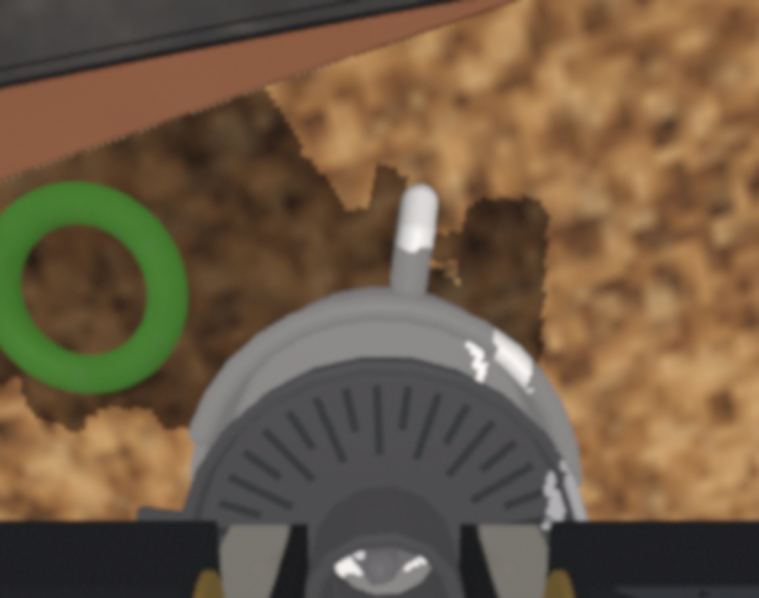

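Request:
servo_tool(targets=[{"dx": 0.03, "dy": 0.04, "dz": 0, "spin": 0, "grip": 20}, {"dx": 0.03, "dy": 0.04, "dz": 0, "spin": 0, "grip": 20}, {"dx": 0.03, "dy": 0.04, "dz": -0.2, "spin": 0, "grip": 20}, {"dx": 0.03, "dy": 0.04, "dz": -0.3, "spin": 0, "grip": 20}, {"dx": 0.03, "dy": 0.04, "dz": -0.4, "spin": 0, "grip": 20}, {"dx": 0.03, "dy": 0.04, "dz": -0.5, "spin": 0, "grip": 20}, {"dx": 0.03, "dy": 0.04, "dz": -0.55, "spin": 0, "grip": 20}, {"dx": 0.03, "dy": 0.04, "dz": -0.6, "spin": 0, "grip": 20}, {"dx": 0.03, "dy": 0.04, "dz": -0.6, "spin": 0, "grip": 20}, {"dx": 0.03, "dy": 0.04, "dz": -0.6, "spin": 0, "grip": 20}])

```text
time_s: 8.28
tcp_pos: [0.5315, 0.1334, 0.1226]
eef_rot: [180.0, 0.0, 12.4]
contact_force: [-0.1, -0.3, -1.5]
gripper_width: 0.0325
```

Request:
servo_tool(targets=[{"dx": 0, "dy": 0, "dz": -0.3, "spin": 0, "grip": 20}, {"dx": 0, "dy": 0, "dz": -0.7, "spin": 0, "grip": 20}, {"dx": 0, "dy": 0, "dz": -1.1, "spin": 0, "grip": 20}, {"dx": 0, "dy": 0, "dz": -1.5, "spin": 0, "grip": 20}, {"dx": 0, "dy": 0, "dz": -1.9, "spin": 0, "grip": 20}, {"dx": 0, "dy": 0, "dz": -2.3, "spin": 0, "grip": 20}, {"dx": 0, "dy": 0, "dz": -2.7, "spin": 0, "grip": 20}, {"dx": 0, "dy": 0, "dz": -3.1, "spin": 0, "grip": 20}, {"dx": 0, "dy": 0, "dz": -3.3, "spin": 0, "grip": 20}, {"dx": 0, "dy": 0, "dz": -3.3, "spin": 0, "grip": 20}])

```text
time_s: 9.12
tcp_pos: [0.5312, 0.1333, 0.0889]
eef_rot: [180.0, 0.1, 12.4]
contact_force: [-0.5, 0.4, -1.1]
gripper_width: 0.0324
```

Request:
servo_tool(targets=[{"dx": 0, "dy": 0, "dz": -0.1, "spin": 0, "grip": 20}, {"dx": 0, "dy": 0, "dz": -0.2, "spin": 0, "grip": 20}, {"dx": 0, "dy": 0, "dz": -0.3, "spin": 0, "grip": 20}, {"dx": 0, "dy": 0, "dz": -0.4, "spin": 0, "grip": 20}, {"dx": 0, "dy": 0, "dz": -0.5, "spin": 0, "grip": 20}, {"dx": 0, "dy": 0, "dz": -0.6, "spin": 0, "grip": 20}, {"dx": 0, "dy": 0, "dz": -0.7, "spin": 0, "grip": 20}, {"dx": 0, "dy": 0, "dz": -0.8, "spin": 0, "grip": 20}, {"dx": 0, "dy": 0, "dz": -0.85, "spin": 0, "grip": 20}, {"dx": 0, "dy": 0, "dz": -0.85, "spin": 0, "grip": 20}])

```text
time_s: 9.95
tcp_pos: [0.5314, 0.1334, 0.0809]
eef_rot: [180.0, 0.0, 12.4]
contact_force: [-0.2, 0.3, -0.5]
gripper_width: 0.0325
```

Request:
servo_tool(targets=[{"dx": 0, "dy": 0, "dz": -0.05, "spin": 0, "grip": 20}, {"dx": 0, "dy": 0, "dz": -0.1, "spin": 0, "grip": 20}, {"dx": 0, "dy": 0, "dz": -0.1, "spin": 0, "grip": 20}, {"dx": 0, "dy": 0, "dz": -0.1, "spin": 0, "grip": 30}, {"dx": 0, "dy": 0, "dz": -0.1, "spin": 0, "grip": 40}, {"dx": 0, "dy": 0, "dz": -0.1, "spin": 0, "grip": 50}, {"dx": 0, "dy": 0, "dz": 0, "spin": 0, "grip": 55}, {"dx": 0, "dy": 0, "dz": 0, "spin": 0, "grip": 55}, {"dx": 0, "dy": 0, "dz": 0.1, "spin": 0, "grip": 55}, {"dx": 0, "dy": 0, "dz": 0.3, "spin": 0, "grip": 55}])

```text
time_s: 10.78
tcp_pos: [0.5314, 0.1334, 0.0839]
eef_rot: [180.0, 0.0, 12.4]
contact_force: [0.7, -0.2, -0.7]
gripper_width: 0.0479
```

```bash
python3 - <<'E'
from h import *
cal,im,o=look(["sieve_center","juicer"],"pics/w9.png")
t=tcp();print(t,r.get_state()["contact_force"],r.get_state()["gripper_width"])
c,e,P,ee=arc(cal,o["sieve_center"][0]["mask"],.064+.011,.047,t[1][:2],220);print("sieve",c,e)
m=o["juicer"][0]["mask"]|o["sieve_center"][0]["mask"]
c,e,P,ee=arc(cal,m,.0745,.0565,[.529,.1335],200);print("juicer",c,e)
E
```

```text
(10.7833, array([0.5314, 0.1334, 0.0839]), array([179.9934,   0.0258,  12.4382]))
sieve_center [(0.9, [150.8, 152.0, 356.6, 317.8]), (0.16, [0.0, 210.8, 14.8, 303.2])]
juicer [(0.83, [150.5, 74.7, 364.5, 324.8])]
(10.9333, array([0.5317, 0.1336, 0.0843]), array([-179.9926,   -0.0234,   12.4466])) [-0.0575  0.5128  0.4802] 0.04836810840551228
sieve [0.5305 0.1337] 0.000303615596381715
juicer [0.5308 0.1338] 0.0012521927974103036
```

Request:
servo_tool(targets=[{"dx": 0, "dy": 0, "dz": 3, "spin": 0, "grip": 55}, {"dx": 0, "dy": 0, "dz": 7, "spin": 0, "grip": 55}, {"dx": 0, "dy": 0, "dz": 10, "spin": -0.12, "grip": 60}, {"dx": -1, "dy": -3, "dz": 12, "spin": -0.24, "grip": 80}, {"dx": -2, "dy": -6, "dz": 12, "spin": -0.36, "grip": 100}, {"dx": -4, "dy": -10, "dz": 12, "spin": -0.48, "grip": 100}, {"dx": -5, "dy": -13, "dz": 12, "spin": -0.6, "grip": 100}, {"dx": -6.5, "dy": -16.5, "dz": 12, "spin": -0.72, "grip": 100}, {"dx": -8, "dy": -20, "dz": 12, "spin": -0.84, "grip": 100}, {"dx": -9, "dy": -22, "dz": 12, "spin": -0.96, "grip": 100}])

```text
time_s: 11.77
tcp_pos: [0.4397, -0.0888, 0.2042]
eef_rot: [-180.0, 0.0, -42.9]
contact_force: [0.1, -0.0, -0.3]
gripper_width: 0.0866
```

Request:
servo_tool(targets=[{"dx": 0, "dy": 0, "dz": 0, "spin": -0.12, "grip": 100}, {"dx": 0, "dy": 0, "dz": 0, "spin": -0.24, "grip": 100}, {"dx": 0, "dy": 0, "dz": 0, "spin": -0.36, "grip": 100}, {"dx": 0, "dy": 0, "dz": 0, "spin": -0.45, "grip": 100}, {"dx": 0, "dy": 0, "dz": 0, "spin": -0.45, "grip": 100}, {"dx": 0, "dy": 0, "dz": 0, "spin": -0.45, "grip": 100}, {"dx": 0, "dy": 0, "dz": 0, "spin": -0.45, "grip": 100}, {"dx": 0, "dy": 0, "dz": 0, "spin": -0.45, "grip": 100}, {"dx": 0, "dy": 0, "dz": 0, "spin": -0.45, "grip": 100}, {"dx": 0, "dy": 0, "dz": 0, "spin": -0.45, "grip": 100}])

```text
time_s: 12.6
tcp_pos: [0.4415, -0.0865, 0.2041]
eef_rot: [180.0, 0.0, -68.3]
contact_force: [0.2, -0.4, 0.0]
gripper_width: 0.0878
```

```bash
python3 - <<'E'
from h import *
import pickle
cal,im,o=look(["cone_center","tumbler"],"pics/w10.png")
t=tcp();print(t,r.get_state()["joints"])
m=o["cone_center"][0]["mask"]
for z in(.002,.004):
  c,e,P,ee=arc(cal,m,z,.032,[.453,-.134],300);print("cone",c,e)
pickle.dump((cal,o),open("w10.pkl","wb"))
E
```

```text
(12.6, array([ 0.4415, -0.0865,  0.2041]), array([179.9988,   0.0002, -68.2838]))
cone_center [(0.59, [233.6, 80.8, 295.2, 145.4])]
tumbler [(0.55, [316.3, 0.8, 434.5, 43.2])]
(12.75, array([ 0.4415, -0.0865,  0.2041]), array([179.9989,  -0.0014, -68.3153])) [ 14.1465  -0.1894 -28.2805   0.0017 -61.9098   7.5374]
cone [ 0.4561 -0.1396] 0.000345799056904135
cone [ 0.4562 -0.1396] 0.0004495082517347593
```

Request:
servo_tool(targets=[{"dx": 0.4, "dy": -1.5, "dz": -2, "spin": 0, "grip": 100}, {"dx": 0.8, "dy": -3, "dz": -4, "spin": 0, "grip": 100}, {"dx": 1.2, "dy": -4.5, "dz": -6, "spin": 0, "grip": 100}, {"dx": 1.5, "dy": -5.3, "dz": -8, "spin": 0, "grip": 100}, {"dx": 1.5, "dy": -5.3, "dz": -10, "spin": 0, "grip": 100}, {"dx": 1.5, "dy": -5.3, "dz": -12, "spin": 0, "grip": 100}, {"dx": 1.5, "dy": -5.3, "dz": -12, "spin": 0, "grip": 100}, {"dx": 1.5, "dy": -5.3, "dz": -12, "spin": 0, "grip": 100}, {"dx": 1.5, "dy": -5.3, "dz": -12, "spin": 0, "grip": 100}, {"dx": 1.5, "dy": -5.3, "dz": -12, "spin": 0, "grip": 100}])

```text
time_s: 13.58
tcp_pos: [0.4576, -0.1394, 0.0854]
eef_rot: [-179.9, -0.0, -68.3]
contact_force: [0.5, 0.3, -0.0]
gripper_width: 0.0875
```

```bash
python3 - <<'E'
from h import *
cal,im,o=look(["cone_center"],"pics/w11.png")
t=tcp();print(t)
m=o["cone_center"][0]["mask"]
for z in(.002,.004):
  for R in(200,226):
    c,e,P,ee=arc(cal,m,z,.032,t[1][:2],R);print("cone",c,e,len(P))
E
```

```text
(13.5833, array([ 0.4576, -0.1394,  0.0854]), array([-179.8778,   -0.0495,  -68.3043]))
cone_center [(0.97, [218.6, 155.1, 303.2, 253.4])]
(13.6833, array([ 0.4573, -0.1394,  0.0853]), array([-179.8737,   -0.0419,  -68.3156]))
cone [ 0.4556 -0.1386] 0.00024285552274247793 126
cone [ 0.4555 -0.1386] 0.00036124636485859035 178
cone [ 0.4557 -0.1389] 0.00026962089553358645 126
cone [ 0.4555 -0.139 ] 0.0004215688486365783 178
```

Request:
servo_tool(targets=[{"dx": -0.1, "dy": 0.05, "dz": -1, "spin": 0, "grip": 100}, {"dx": -0.15, "dy": 0.05, "dz": -3, "spin": 0, "grip": 100}, {"dx": -0.15, "dy": 0.05, "dz": -5, "spin": 0, "grip": 100}, {"dx": -0.15, "dy": 0.05, "dz": -6.5, "spin": 0, "grip": 100}, {"dx": -0.15, "dy": 0.05, "dz": -7, "spin": 0, "grip": 90}, {"dx": -0.15, "dy": 0.05, "dz": -7, "spin": 0, "grip": 70}, {"dx": -0.15, "dy": 0.05, "dz": -7, "spin": 0, "grip": 40}, {"dx": -0.15, "dy": 0.05, "dz": -7, "spin": 0, "grip": 40}, {"dx": -0.15, "dy": 0.05, "dz": -7, "spin": 0, "grip": 40}, {"dx": -0.15, "dy": 0.05, "dz": -7, "spin": 0, "grip": 40}], squeeze=10)

```text
time_s: 14.52
tcp_pos: [0.4557, -0.139, 0.0149]
eef_rot: [-179.9, -0.0, -68.3]
contact_force: [0.4, 0.3, -1.1]
gripper_width: 0.0531
```

Request:
servo_tool(targets=[{"dx": 0, "dy": 0, "dz": 3, "spin": 0, "grip": 40}, {"dx": 0, "dy": 0, "dz": 7, "spin": 0, "grip": 40}, {"dx": 0, "dy": 0, "dz": 11, "spin": 0, "grip": 40}, {"dx": 0.7, "dy": 2.8, "dz": 14, "spin": 0, "grip": 40}, {"dx": 1.7, "dy": 6.5, "dz": 15.2, "spin": 0, "grip": 40}, {"dx": 2.8, "dy": 10.5, "dz": 15.2, "spin": 0, "grip": 40}, {"dx": 3.9, "dy": 14.5, "dz": 15.2, "spin": 0, "grip": 40}, {"dx": 5, "dy": 18.5, "dz": 15.2, "spin": 0, "grip": 40}, {"dx": 6.1, "dy": 22.5, "dz": 15.2, "spin": 0, "grip": 40}, {"dx": 7, "dy": 25.5, "dz": 15.2, "spin": 0, "grip": 40}])

```text
time_s: 15.35
tcp_pos: [0.5254, 0.1189, 0.1668]
eef_rot: [-179.9, 0.0, -68.3]
contact_force: [1.2, -0.6, -0.9]
gripper_width: 0.0489
```

Request:
servo_tool(targets=[{"dx": 0.3, "dy": 1, "dz": 0, "spin": 0, "grip": 40}, {"dx": 0.5, "dy": 1.78, "dz": 0, "spin": 0, "grip": 40}, {"dx": 0.5, "dy": 1.78, "dz": 0, "spin": 0, "grip": 40}, {"dx": 0.5, "dy": 1.78, "dz": 0, "spin": 0, "grip": 40}, {"dx": 0.5, "dy": 1.78, "dz": 0, "spin": 0, "grip": 40}, {"dx": 0.5, "dy": 1.78, "dz": 0, "spin": 0, "grip": 40}, {"dx": 0.5, "dy": 1.78, "dz": 0, "spin": 0, "grip": 40}, {"dx": 0.5, "dy": 1.78, "dz": 0, "spin": 0, "grip": 40}, {"dx": 0.5, "dy": 1.78, "dz": 0, "spin": 0, "grip": 40}, {"dx": 0.5, "dy": 1.78, "dz": 0, "spin": 0, "grip": 40}])

```text
time_s: 16.18
tcp_pos: [0.53, 0.1334, 0.1662]
eef_rot: [-180.0, 0.0, -68.4]
contact_force: [-0.6, 0.6, -1.6]
gripper_width: 0.0492
```

```bash
python3 - <<'E'
from h import *
cal,im,o=look(["sieve_center","juicer","cone_center"],"pics/w12.png")
t=tcp();print(t,r.get_state()["contact_force"],r.get_state()["gripper_width"],r.get_state()["joints"])
for n,z,R,rm in(("cone_center",t[1][2]-.0149+.003,.032,226),("sieve_center",.075,.047,226)):
    c,e,P,ee=arc(cal,o[n][0]["mask"],z,R,t[1][:2],rm);print(n,c,e,len(P))
m=np.any([o[k][0]["mask"] for k in o if o[k]],axis=0)
c,e,P,ee=arc(cal,m,.0745,.0565,[.5305,.1335],226);print("juicer",c,e,len(P))
E
```

```text
(16.1833, array([0.53  , 0.1334, 0.1662]), array([-179.994 ,    0.0017,  -68.3698]))
sieve_center [(0.89, [195.0, 118.8, 316.8, 217.5])]
juicer [(0.86, [155.8, 115.8, 348.2, 231.5]), (0.49, [196.6, 120.2, 319.8, 215.0])]
cone_center []
(16.3833, array([0.53  , 0.1337, 0.1661]), array([179.9982,  -0.0003, -68.3399])) [ 0.8853  0.2117 -0.6608] 0.0494112412547926 [ 34.7051  11.3164 -20.5291  -0.0001 -58.1564 -13.0449]Traceback (most recent call last):
  File "<stdin>", line 5, in <module>
IndexError: list index out of range
```

View pics/w12.png

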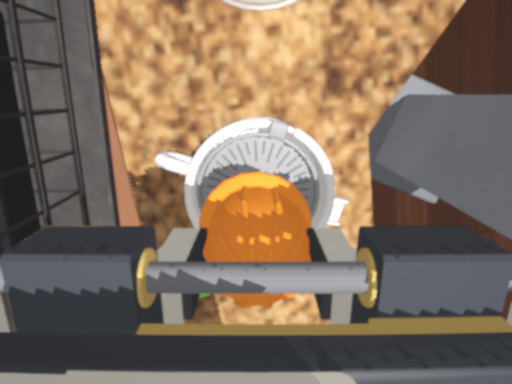

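```bash
cat >> h.py <<'E'
def conefit(rm=226):
    cal,im,o=look(["sieve_center","juicer"],"pics/w13.png");t=tcp()[1]
    h=cv2.cvtColor(im,cv2.COLOR_BGR2HSV);m=(h[...,0]<20)&(h[...,1]>200)&(h[...,2]>90);m[:120]=0;m[:,:180]=0;m[:,330:]=0
    m=cv2.morphologyEx(m.astype(np.uint8),cv2.MORPH_CLOSE,np.ones((5,5)))
    for z in(.001,.004):
        c,e,P,ee=arc(cal,m,t[2]-.0149+z,.032,t[:2],rm);print("cone",c,c-t[:2],e,len(P))
    M=m.astype(bool)
    for k in o:
        if o[k]:M=M|o[k][0]["mask"]
    for R in(.0565,.0575):
        c,e,P,ee=arc(cal,M,.0745,R,[.5305,.1335],rm);print("juicer",c,e,len(P))
    if o["sieve_center"]:
        c,e,P,ee=arc(cal,o["sieve_center"][0]["mask"],.075,.047,t[:2],180);print("sieve",c,e,len(P))
E
python3 -c "
from h import *
conefit()"
```

```text
(16.3833, array([0.53  , 0.1337, 0.1661]), array([179.9982,  -0.0003, -68.3399]))
sieve_center [(0.67, [195.9, 120.9, 319.3, 215.1])]
juicer []
cone [0.5187 0.1521] [-0.0113  0.0183] 0.0001544155257799315 14
cone [0.5194 0.1512] [-0.0106  0.0174] 0.00015483814005169683 14
juicer [0.5212 0.1403] 0.008363114779041163 361
juicer [0.5209 0.1724] 0.009225822222848172 361
sieve [0.5299 0.1345] 0.0007022952083678737 234
```

```bash
python3 - <<'E'
from h import *
im=cv2.imread("pics/w13.png");h=cv2.cvtColor(im,cv2.COLOR_BGR2HSV)
for p in((256,180),(230,190),(290,200),(256,205),(256,165),(210,225)):print(p,h[p[1],p[0]])
cal=r.get_calibration("wrist");t=tcp()[1]
m=((h[...,0]<22)&(h[...,1]>190)).astype(np.uint8);m[:120]=0;m[226:]=0;m[:,:190]=0;m[:,330:]=0
n,L,s,_=cv2.connectedComponentsWithStats(m);i=1+s[1:,4].argmax();m=(L==i);print(s[i])
for z in(.001,.004):
    c,e,P,ee=arc(cal,m,t[2]-.0149+z,.032,t[:2],222);print("cone",c,c-t[:2],e,len(P))
r.capture("wrist")
for _ in range(1):
    L=r.cut_out("juicer","wrist");print([(d["p"],d["extent"]) for d in L])
    if L:
        M=m|L[0]["mask"]; print(arc(cal,L[0]["mask"],.0745,.0565,[.5305,.1335],180)[:2],arc(cal,L[0]["mask"],.072,.056,[.5305,.1335],180)[:2])
E
```

```text
(256, 180) [ 22 169 255]
(230, 190) [ 21 179 255]
(290, 200) [ 14 199 195]
(256, 205) [ 15 197 230]
(256, 165) [135   2 215]
(210, 225) [ 14 199 186]
[ 201  184  109   42 3625]
cone [0.5286 0.139 ] [-0.0014  0.0052] 0.0010560103976510159 145
cone [0.5293 0.1385] [-0.0007  0.0047] 0.0009239557785406666 145
[(0.61, [157.1, 117.1, 349.6, 230.9])]
(array([0.5291, 0.133 ]), np.float64(0.007742249478253121)) (array([0.5297, 0.133 ]), np.float64(0.007718860157825989))
```

```bash
python3 - <<'E'
from h import *
im=cv2.imread("pics/w13.png");h=cv2.cvtColor(im,cv2.COLOR_BGR2HSV)
cal=r.get_calibration("wrist");t=tcp()[1];print(t)
m=((h[...,0]<26)&(h[...,1]>120)).astype(np.uint8);m[:120]=0;m[226:]=0;m[:,:190]=0;m[:,330:]=0
n,L,s,_=cv2.connectedComponentsWithStats(m);i=1+s[1:,4].argmax();m=(L==i);print(s[i])
for z in(.001,.004):
    c,e,P,ee=arc(cal,m,t[2]-.0149+z,.032,t[:2],222);print("cone",c,c-t[:2],e,len(P))
# rim: white/grey (low S) outer boundary upper half, sat edge
w=((h[...,1]<70)&(h[...,2]>90)).astype(np.uint8);w[:112]=0;w[205:]=0;w[:,:183]=0;w[:,335:]=0;w|=m.astype(np.uint8)
w=cv2.morphologyEx(w,cv2.MORPH_CLOSE,np.ones((7,7)));w[226:]=0
c,e,P,ee=arc(cal,w,.0745,.0565,[.5305,.1335],190);k=abs(ee)<.002;print("juicer",c,e,len(P),k.sum())
E
```

```text
[0.53   0.1338 0.166 ]
[ 200  172  111   54 4817]
cone [0.5326 0.1326] [ 0.0026 -0.0012] 0.00032905479212449323 150
cone [0.5329 0.132 ] [ 0.0028 -0.0018] 0.00037751103074474407 150
juicer [0.5293 0.1324] 0.0004261380540811835 221 191
```

```bash
python3 - <<'E'
from h import *
im=cv2.imread("pics/w13.png");h=cv2.cvtColor(im,cv2.COLOR_BGR2HSV)
cal=r.get_calibration("wrist");t=tcp()[1];y=np.radians(tcp()[2][2]);print(t,tcp()[2])
m=((h[...,0]<26)&(h[...,1]>120)).astype(np.uint8);m[:120]=0;m[226:]=0;m[:,:190]=0;m[:,330:]=0
n,L,s,_=cv2.connectedComponentsWithStats(m);i=1+s[1:,4].argmax();m=(L==i)
for rm in(195,205,215,222):
    c,e,P,ee=arc(cal,m,t[2]-.0149+.003,.032,t[:2],rm);d=c-t[:2];print("cone",rm,"toolx",d@[np.cos(y),np.sin(y)],"jaw",d@[np.sin(y),-np.cos(y)],e,len(P))
for v in(180,190,200,210,220):
    u=np.nonzero(m[v])[0];print(v,u.min(),u.max(),(u.min()+u.max())/2)
print(proj(cal,[t]))
th=np.radians(np.arange(-130,-10,10))
print(proj(cal,np.c_[t[0]+.032*np.cos(th),t[1]+.032*np.sin(th),0*th+t[2]-.012]).round(1).tolist())
E
```

```text
[0.53   0.1338 0.166 ] [179.9997   0.0005 -68.3355]
cone 195 toolx 0.002610300119946284 jaw -0.0019474072678431376 0.0002078203796624968 96
cone 205 toolx 0.0025561674303657186 jaw -0.001958739606517895 0.0002423473687681761 116
cone 215 toolx 0.002526178678281346 jaw -0.0019737557320723786 0.00030040026296571445 136
cone 222 toolx 0.0025162705464518422 jaw -0.0019838733657815224 0.0003556560228916983 150
180 224 286 255.0
190 212 298 255.0
200 206 305 255.5
210 202 309 255.5
220 200 310 255.0
[[258.8699 244.3827]]
[[312.3, 208.3], [306.9, 199.8], [299.8, 192.3], [291.4, 186.1], [281.9, 181.4], [271.5, 178.4], [260.7, 177.1], [249.9, 177.7], [239.3, 180.2], [229.5, 184.3], [220.6, 190.0], [213.0, 197.1]]
```

```bash
python3 - <<'E'
from h import *
from scipy.spatial.transform import Rotation as Ro
for _ in range(3):
    cal=r.get_calibration("wrist");s=r.get_state();E=np.array(cal["extrinsics"]);T=Ro.from_euler("xyz",s["eef_rot"],degrees=True).as_matrix()
    print(s["time_s"],s["tcp_pos"],s["eef_rot"],proj(cal,[s["tcp_pos"]]),T.T@(E[:3,3]-s["tcp_pos"]),Ro.from_matrix(T.T@E[:3,:3]).as_euler("xyz",degrees=True))
    r.capture("wrist")
import pickle
cal,o=pickle.load(open("w10.pkl","rb"));E=np.array(cal["extrinsics"]);T=Ro.from_euler("xyz",[180,0,-68.2838],degrees=True).as_matrix();print(T.T@(E[:3,3]-[.4415,-.0865,.2041]))
E
```

```text
16.6333 [0.53   0.1338 0.166 ] [179.9997   0.0005 -68.3355] [[258.8699 244.3827]] [ 0.073  -0.0013 -0.1584] [-15.7767  -0.0083  89.9152]
16.6833 [0.53   0.1338 0.166 ] [179.9947  -0.0006 -68.3367] [[258.9454 244.3315]] [ 0.073  -0.0013 -0.1585] [-15.7778  -0.0137  89.9145]
16.7333 [0.53   0.1338 0.166 ] [179.9947  -0.0028 -68.3365] [[258.9831 244.2545]] [ 0.0729 -0.0014 -0.1584] [-15.7801  -0.0142  89.9153]
[ 0.073  -0.0014 -0.1584]
```

Request:
servo_tool(targets=[{"dx": -0.2, "dy": 0.1, "dz": -0.5, "spin": 0, "grip": 40}, {"dx": -0.2, "dy": 0.1, "dz": -1.5, "spin": 0, "grip": 40}, {"dx": -0.2, "dy": 0.1, "dz": -2.5, "spin": 0, "grip": 40}, {"dx": -0.2, "dy": 0.1, "dz": -3.5, "spin": 0, "grip": 40}, {"dx": -0.2, "dy": 0.1, "dz": -4.5, "spin": 0, "grip": 40}, {"dx": -0.2, "dy": 0.1, "dz": -5.3, "spin": 0, "grip": 40}, {"dx": -0.2, "dy": 0.1, "dz": -6, "spin": 0, "grip": 40}, {"dx": -0.2, "dy": 0.1, "dz": -6, "spin": 0, "grip": 40}, {"dx": -0.2, "dy": 0.1, "dz": -6, "spin": 0, "grip": 40}, {"dx": -0.2, "dy": 0.1, "dz": -6, "spin": 0, "grip": 40}], squeeze=6)

```text
time_s: 17.62
tcp_pos: [0.5282, 0.1348, 0.1063]
eef_rot: [-180.0, 0.0, -68.3]
contact_force: [-0.2, 0.0, -0.8]
gripper_width: 0.0491
```

Request:
servo_tool(targets=[{"dx": 0, "dy": 0, "dz": -0.1, "spin": 0, "grip": 40}, {"dx": 0, "dy": 0, "dz": -0.15, "spin": 0, "grip": 40}, {"dx": 0, "dy": 0, "dz": -0.2, "spin": 0, "grip": 40}, {"dx": 0, "dy": 0, "dz": -0.25, "spin": 0, "grip": 40}, {"dx": 0, "dy": 0, "dz": -0.3, "spin": 0, "grip": 40}, {"dx": 0, "dy": 0, "dz": -0.35, "spin": 0, "grip": 40}, {"dx": 0, "dy": 0, "dz": -0.4, "spin": 0, "grip": 40}, {"dx": 0, "dy": 0, "dz": -0.4, "spin": 0, "grip": 40}, {"dx": 0, "dy": 0, "dz": -0.4, "spin": 0, "grip": 40}, {"dx": 0, "dy": 0, "dz": -0.4, "spin": 0, "grip": 40}])

```text
time_s: 18.45
tcp_pos: [0.5286, 0.135, 0.1029]
eef_rot: [-179.9, -0.0, -68.3]
contact_force: [-1.3, 0.6, 7.9]
gripper_width: 0.0491
```

Request:
servo_tool(targets=[{"dx": 0, "dy": 0, "dz": 0.2, "spin": 0, "grip": 40}, {"dx": 0, "dy": 0, "dz": 0.4, "spin": 0, "grip": 40}, {"dx": 0, "dy": 0, "dz": 0.4, "spin": 0, "grip": 40}, {"dx": 0, "dy": 0, "dz": 0.4, "spin": 0, "grip": 40}, {"dx": 0, "dy": 0, "dz": 0.4, "spin": 0, "grip": 40}, {"dx": 0, "dy": 0, "dz": 0.4, "spin": 0, "grip": 40}, {"dx": 0, "dy": 0, "dz": 0.4, "spin": 0, "grip": 40}, {"dx": 0, "dy": 0, "dz": 0.4, "spin": 0, "grip": 40}, {"dx": 0, "dy": 0, "dz": 0.4, "spin": 0, "grip": 40}, {"dx": 0, "dy": 0, "dz": 0.4, "spin": 0, "grip": 40}])

```text
time_s: 19.28
tcp_pos: [0.528, 0.1347, 0.106]
eef_rot: [180.0, -0.0, -68.3]
contact_force: [0.3, 0.7, -0.2]
gripper_width: 0.0492
```

```bash
cat >> h.py <<'E'
def circ(cal,P3,rad=None):
    P=P3[:,:2];f=(lambda s:np.hypot(*(P-s[:2]).T)-rad) if rad else (lambda s:np.hypot(*(P-s[:2]).T)-s[2])
    s=least_squares(f,[.53,.134] if rad else [.53,.134,.05],loss="cauchy",f_scale=.0004);return s.x,np.median(abs(f(s.x)))
def orange(im):
    h=cv2.cvtColor(im,cv2.COLOR_BGR2HSV)
    m=((h[...,0]<26)&(h[...,1]>120)).astype(np.uint8);m[:100]=0;m[226:]=0;m[:,:190]=0;m[:,330:]=0
    n,L,s,_=cv2.connectedComponentsWithStats(m);return L==1+s[1:,4].argmax()
E
python3 - <<'E'
from h import *
cal,im,o=look(["sieve_center","juicer"],"pics/w14.png");t=tcp()[1];print(t,r.get_state()["contact_force"])
m=orange(im);u=t[2]-.0149
c,e,P,ee=arc(cal,m,u+.003,.032,t[:2],215);print("cone",c,e,len(P))
for k,z,R in(("sieve_center",.0755,.047),("juicer",.0745,.0565),("juicer",.0745,.0575)):
    if o[k]:
        c,e,P,ee=arc(cal,o[k][0]["mask"]|m,z,R,[.529,.134],195);print(k,R,c,e,len(P))
        c,e=circ(cal,P[abs(ee)<.003]);print("free",c,e)
cv2.imwrite("pics/c14.png",cv2.resize(im[90:240,140:370],None,fx=3.4,fy=3.4,interpolation=cv2.INTER_CUBIC))
E
```

```text
(19.2833, array([0.528 , 0.1347, 0.106 ]), array([179.9942,  -0.0003, -68.3439]))
sieve_center [(0.86, [173.0, 125.3, 335.5, 300.0])]
juicer [(0.89, [127.7, 119.4, 365.0, 307.7])]
[0.528  0.1347 0.1061] [ 0.1718 -0.1817 -1.8634]
cone [0.5307 0.1333] 0.00034177338295147963 137
sieve_center 0.047 [0.5299 0.1339] 0.0002777568514128956 206
free [0.5302 0.1333 0.0464] 0.00015445008978735852
juicer 0.0565 [0.5237 0.1617] 0.0006337010408422744 96
free [0.5284 0.1397 0.0346] 0.00014440972827658993
juicer 0.0575 [0.5235 0.1627] 0.0006632808510200795 96
free [0.5284 0.1397 0.0346] 0.00014440972827658993
```

```bash
python3 - <<'E'
from h import *
a=cv2.imread("pics/w8.png")[212:262,216:296];b=cv2.imread("pics/w9.png")[212:262,216:296];c=cv2.imread("pics/w14.png")[110:232,150:350]
s=lambda x,f:cv2.resize(x,None,fx=f,fy=f,interpolation=cv2.INTER_CUBIC)
A=np.hstack([s(a,5),s(b,5)])[:250];C=s(c,2.8)
H=np.zeros((250+C.shape[0],800,3),np.uint8);H[:250,:800]=A;H[250:,:C.shape[1]]=C;cv2.imwrite("pics/z.png",H)
E
```

```text
(no output)
```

View pics/z.png

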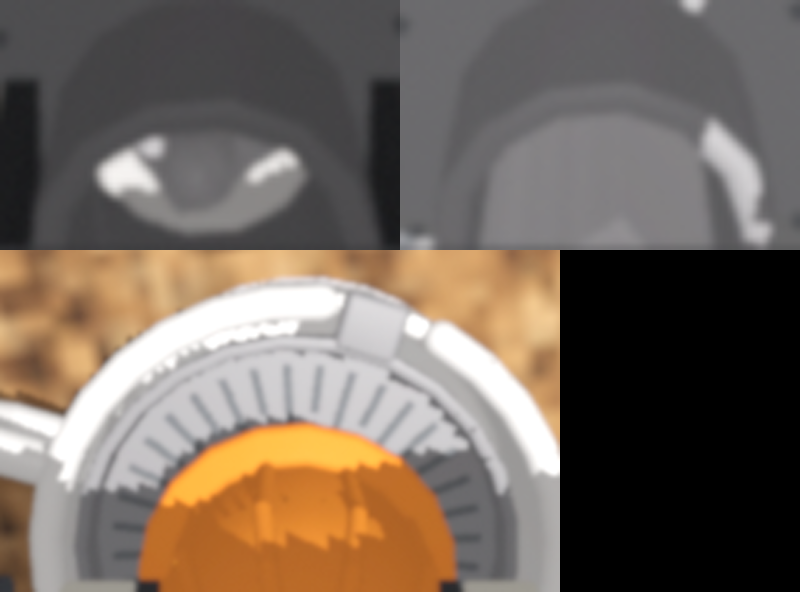

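```bash
python3 - <<'E'
from h import *
from scipy.spatial.transform import Rotation as Ro
import pickle
c0=r.get_calibration("wrist");s=r.get_state()
def T(p,e):
    M=np.eye(4);M[:3,:3]=Ro.from_euler("xyz",e,degrees=True).as_matrix();M[:3,3]=p;return M
for nm,X in(("now",np.linalg.inv(T(s["tcp_pos"],s["eef_rot"]))@np.array(c0["extrinsics"])),("w3",np.linalg.inv(T([.4449,.1724,.2565],[179.9907,.0037,-25.8747]))@np.array(pickle.load(open("w3.pkl","rb"))[0]["extrinsics"]))):
    cal=dict(c0);cal["extrinsics"]=T([.5316,.1332,.129],[-179.995,-.0426,12.4443])@X
    print(nm,X[:3,3],"pin",onz(cal,[(255.6,245.5)],.122),proj(cal,[[.5316,.1332,.129]]))
E
```

```text
now [ 0.0729 -0.0014 -0.1584] pin [[0.5274 0.134  0.122 ]] [[258.9649 244.2883]]
w3 [ 0.074  -0.0013 -0.1584] pin [[0.5285 0.1342 0.122 ]] [[258.8099 246.2652]]
```

Request:
servo_tool(targets=[{"dx": 0, "dy": 0, "dz": -0.2, "spin": 0, "grip": 40}, {"dx": 0, "dy": 0, "dz": -0.25, "spin": 0, "grip": 40}, {"dx": 0, "dy": 0, "dz": -0.25, "spin": 0, "grip": 40}, {"dx": 0, "dy": 0, "dz": -0.25, "spin": 0, "grip": 40}, {"dx": 0, "dy": 0, "dz": -0.25, "spin": 0, "grip": 40}, {"dx": 0, "dy": 0, "dz": -0.25, "spin": 0, "grip": 40}, {"dx": 0, "dy": 0, "dz": -0.25, "spin": 0, "grip": 40}, {"dx": 0, "dy": 0, "dz": -0.25, "spin": 0, "grip": 40}, {"dx": 0, "dy": 0, "dz": -0.25, "spin": 0, "grip": 40}, {"dx": 0, "dy": 0, "dz": -0.25, "spin": 0, "grip": 40}])

```text
time_s: 20.27
tcp_pos: [0.5282, 0.1348, 0.1037]
eef_rot: [-180.0, 0.0, -68.3]
contact_force: [0.3, -0.6, 2.8]
gripper_width: 0.0494
```

Request:
servo_tool(targets=[{"dx": 0.01, "dy": -0.03, "dz": 0, "spin": 0, "grip": 40}, {"dx": 0.02, "dy": -0.05, "dz": 0, "spin": 0, "grip": 40}, {"dx": 0.03, "dy": -0.08, "dz": 0, "spin": 0, "grip": 40}, {"dx": 0.04, "dy": -0.1, "dz": 0, "spin": 0, "grip": 40}, {"dx": 0.05, "dy": -0.13, "dz": 0, "spin": 0, "grip": 40}, {"dx": 0.06, "dy": -0.15, "dz": 0, "spin": 0, "grip": 40}, {"dx": 0.06, "dy": -0.15, "dz": 0, "spin": 0, "grip": 40}, {"dx": 0.06, "dy": -0.15, "dz": 0, "spin": 0, "grip": 40}, {"dx": 0.06, "dy": -0.15, "dz": 0, "spin": 0, "grip": 40}, {"dx": 0.06, "dy": -0.15, "dz": 0, "spin": 0, "grip": 40}])

```text
time_s: 21.1
tcp_pos: [0.5287, 0.1333, 0.1036]
eef_rot: [-180.0, 0.0, -68.3]
contact_force: [-0.7, 2.0, 4.9]
gripper_width: 0.049
```

Request:
servo_tool(targets=[{"dx": -0.02, "dy": 0.05, "dz": 0, "spin": 0, "grip": 40}, {"dx": -0.04, "dy": 0.1, "dz": 0, "spin": 0, "grip": 40}, {"dx": -0.06, "dy": 0.15, "dz": 0, "spin": 0, "grip": 40}, {"dx": -0.08, "dy": 0.2, "dz": 0, "spin": 0, "grip": 40}, {"dx": -0.1, "dy": 0.25, "dz": 0, "spin": 0, "grip": 40}, {"dx": -0.11, "dy": 0.28, "dz": 0, "spin": 0, "grip": 40}, {"dx": -0.12, "dy": 0.3, "dz": 0, "spin": 0, "grip": 40}, {"dx": -0.12, "dy": 0.3, "dz": 0, "spin": 0, "grip": 40}, {"dx": -0.12, "dy": 0.3, "dz": 0, "spin": 0, "grip": 40}, {"dx": -0.12, "dy": 0.3, "dz": 0, "spin": 0, "grip": 40}])

```text
time_s: 21.93
tcp_pos: [0.5273, 0.1362, 0.1035]
eef_rot: [180.0, -0.0, -68.3]
contact_force: [0.5, -2.6, 4.6]
gripper_width: 0.0491
```

Request:
servo_tool(targets=[{"dx": 0.03, "dy": -0.07, "dz": 0, "spin": 0, "grip": 40}, {"dx": 0, "dy": -0.07, "dz": 0, "spin": 0, "grip": 40}, {"dx": -0.04, "dy": -0.07, "dz": 0, "spin": 0, "grip": 40}, {"dx": -0.08, "dy": -0.07, "dz": 0, "spin": 0, "grip": 40}, {"dx": -0.11, "dy": -0.07, "dz": 0, "spin": 0, "grip": 40}, {"dx": -0.14, "dy": -0.07, "dz": 0, "spin": 0, "grip": 40}, {"dx": -0.17, "dy": -0.07, "dz": 0, "spin": 0, "grip": 40}, {"dx": -0.17, "dy": -0.07, "dz": 0, "spin": 0, "grip": 40}, {"dx": -0.17, "dy": -0.07, "dz": 0, "spin": 0, "grip": 40}, {"dx": -0.17, "dy": -0.07, "dz": 0, "spin": 0, "grip": 40}])

```text
time_s: 22.77
tcp_pos: [0.5259, 0.1357, 0.1037]
eef_rot: [-180.0, 0.0, -68.3]
contact_force: [3.6, -0.3, 4.0]
gripper_width: 0.0495
```

Request:
servo_tool(targets=[{"dx": 0.06, "dy": 0, "dz": 0, "spin": 0, "grip": 40}, {"dx": 0.12, "dy": 0, "dz": 0, "spin": 0, "grip": 40}, {"dx": 0.18, "dy": -0.03, "dz": 0, "spin": 0, "grip": 40}, {"dx": 0.24, "dy": -0.06, "dz": 0, "spin": 0, "grip": 40}, {"dx": 0.3, "dy": -0.1, "dz": 0, "spin": 0, "grip": 40}, {"dx": 0.35, "dy": -0.14, "dz": 0, "spin": 0, "grip": 40}, {"dx": 0.4, "dy": -0.18, "dz": 0, "spin": 0, "grip": 40}, {"dx": 0.4, "dy": -0.18, "dz": 0, "spin": 0, "grip": 40}, {"dx": 0.4, "dy": -0.18, "dz": 0, "spin": 0, "grip": 40}, {"dx": 0.4, "dy": -0.18, "dz": 0, "spin": 0, "grip": 40}])

```text
time_s: 23.6
tcp_pos: [0.5289, 0.1337, 0.1032]
eef_rot: [179.9, 0.0, -68.4]
contact_force: [-1.1, 1.3, 5.2]
gripper_width: 0.0493
```

Request:
servo_tool(targets=[{"dx": 0, "dy": 0, "dz": 0.3, "spin": 0, "grip": 40}, {"dx": 0, "dy": 0, "dz": 0.5, "spin": 0, "grip": 40}, {"dx": -0.1, "dy": 0.05, "dz": 0.5, "spin": 0, "grip": 40}, {"dx": -0.2, "dy": 0.1, "dz": 0.5, "spin": 0, "grip": 40}, {"dx": -0.3, "dy": 0.13, "dz": 0.5, "spin": 0, "grip": 40}, {"dx": -0.3, "dy": 0.13, "dz": 0.5, "spin": 0, "grip": 40}, {"dx": -0.3, "dy": 0.13, "dz": 0.5, "spin": 0, "grip": 40}, {"dx": -0.3, "dy": 0.13, "dz": 0.5, "spin": 0, "grip": 40}, {"dx": -0.3, "dy": 0.13, "dz": 0.5, "spin": 0, "grip": 40}, {"dx": -0.3, "dy": 0.13, "dz": 0.5, "spin": 0, "grip": 40}], squeeze=10)

```text
time_s: 24.43
tcp_pos: [0.5267, 0.135, 0.1085]
eef_rot: [180.0, -0.0, -68.3]
contact_force: [0.4, -1.3, -2.0]
gripper_width: 0.049
```

```bash
python3 - <<'E'
from h import *
cal,im,o=look(["sieve_center","juicer"],"pics/w15.png");t=tcp()[1];print(t,r.get_state()["contact_force"])
def fits(im,cal,t):
    m=orange(im);u=t[2]-.0149
    for z in(.001,.003):
        c,e,P,ee=arc(cal,m,u+z,.032,t[:2],215);print("cone",c,e,len(P),"free",circ(cal,P[abs(ee)<.002]))
    return m
m=fits(im,cal,t)
c,e,P,ee=arc(cal,o["sieve_center"][0]["mask"]|m,.0755,.047,[.529,.134],195);print("sieve",c,e,"free",circ(cal,P[abs(ee)<.003]))
h=cv2.cvtColor(im,cv2.COLOR_BGR2HSV)
w=((h[...,1]<60)&(h[...,2]>100)).astype(np.uint8);w[:95]=0;w[:,:160]=0;w[:,352:]=0;w|=m.astype(np.uint8)
w=cv2.morphologyEx(w,cv2.MORPH_CLOSE,np.ones((9,9)));w=cv2.morphologyEx(w,cv2.MORPH_OPEN,np.ones((15,15)))
for R in(.0565,.0575):
    c,e,P,ee=arc(cal,w,.0755,R,[.5295,.1335],200);print("rim",R,c,e,len(P),"free",circ(cal,P[abs(ee)<.003]))
# gap ends: sample bead centreline brightness along angle about candidate centre
g=cv2.cvtColor(im,cv2.COLOR_BGR2GRAY)
for a in range(-130,-40,2):
    p=proj(cal,[[.529+.0555*np.cos(np.radians(a)),.1335+.0555*np.sin(np.radians(a)),.0785]])[0]
    print(a,h[int(round(p[1])),int(round(p[0])),1:].tolist(),end=" ")
E
```

```text
(24.4333, array([0.5267, 0.135 , 0.1085]), array([179.9969,  -0.002 , -68.346 ]))
sieve_center [(0.83, [176.8, 122.0, 331.2, 228.5])]
juicer [(0.59, [125.7, 119.8, 368.6, 247.1])]
[0.5267 0.1351 0.1085] [ 0.6309 -0.0759 -1.159 ]
cone [0.5292 0.1337] 0.0003210706233534588 135 free (array([0.5297, 0.1318, 0.0303]), np.float64(0.0001497336777566867))
cone [0.5294 0.1334] 0.0003530455459333226 135 free (array([0.53  , 0.1311, 0.0299]), np.float64(0.00014803386693686138))
sieve [0.5294 0.1342] 0.0005647633947135806 free (array([0.5302, 0.1325, 0.0455]), np.float64(0.00024133226335166374))
rim 0.0565 [0.5293 0.1325] 0.000352752572198925 255 free (array([0.529 , 0.1334, 0.0572]), np.float64(0.00025544605625137107))
rim 0.0575 [0.529  0.1337] 0.0003238063823752385 255 free (array([0.529 , 0.1334, 0.0572]), np.float64(0.0002613729533011422))
-130 [0, 255] -128 [0, 255] -126 [0, 255] -124 [0, 255] -122 [0, 255] -120 [0, 255] -118 [0, 255] -116 [0, 255] -114 [0, 255] -112 [0, 255] -110 [0, 255] -108 [0, 255] -106 [0, 255] -104 [0, 255] -102 [0, 255] -100 [0, 255] -98 [0, 255] -96 [6, 240] -94 [21, 231] -92 [7, 247] -90 [4, 213] -88 [4, 203] -86 [3, 202] -84 [3, 200] -82 [3, 201] -80 [4, 200] -78 [3, 176] -76 [5, 225] -74 [0, 255] -72 [0, 255] -70 [0, 255] -68 [0, 255] -66 [0, 255] -64 [0, 255] -62 [0, 255] -60 [0, 255] -58 [0, 255] -56 [0, 255] -54 [0, 255] -52 [0, 255] -50 [0, 255] -48 [0, 255] -46 [0, 255] -44 [3, 255] -42 [0, 255]
```

```bash
python3 - <<'E'
from h import *
im=cv2.imread("pics/w15.png");cal=r.get_calibration("wrist");t=tcp()[1];m=orange(im)
for h in(0,.004,.006,.008,.01):
    c,e,P,ee=arc(cal,m,t[2]-.0149+.003-h,.032,t[:2],222);print(h,c,e,circ(cal,P[abs(ee)<.002]))
im=cv2.imread("pics/w12.png");m=orange(im)
E
```

```text
0 [0.5294 0.1334] 0.00039052822769976986 (array([0.53  , 0.1311, 0.0299]), np.float64(0.00014739114508261278))
0.004 [0.529  0.1341] 0.0002866401454124923 (array([0.5294, 0.1325, 0.0306]), np.float64(0.0001537927959224944))
0.006 [0.5288 0.1345] 0.0002586959180269702 (array([0.5292, 0.1333, 0.031 ]), np.float64(0.000155585793020524))
0.008 [0.5286 0.1348] 0.00023385638854116209 (array([0.5289, 0.134 , 0.0313]), np.float64(0.00015738119565759934))
0.01 [0.5284 0.1351] 0.00017115930704499766 (array([0.5286, 0.1348, 0.0317]), np.float64(0.0001591783870237562))
```

Request:
servo_tool(targets=[{"dx": 0.04, "dy": -0.07, "dz": -0.2, "spin": 0, "grip": 40}, {"dx": 0.04, "dy": -0.07, "dz": -0.4, "spin": 0, "grip": 40}, {"dx": 0.04, "dy": -0.07, "dz": -0.45, "spin": 0, "grip": 40}, {"dx": 0.04, "dy": -0.07, "dz": -0.45, "spin": 0, "grip": 40}, {"dx": 0.04, "dy": -0.07, "dz": -0.45, "spin": 0.08, "grip": 40}, {"dx": 0.04, "dy": -0.07, "dz": -0.45, "spin": 0.16, "grip": 40}, {"dx": 0.04, "dy": -0.07, "dz": -0.45, "spin": 0.24, "grip": 40}, {"dx": 0.04, "dy": -0.07, "dz": -0.45, "spin": 0.32, "grip": 40}, {"dx": 0.04, "dy": -0.07, "dz": -0.45, "spin": 0.4, "grip": 40}, {"dx": 0.04, "dy": -0.07, "dz": -0.45, "spin": 0.4, "grip": 40}], squeeze=7)

```text
time_s: 25.42
tcp_pos: [0.527, 0.1343, 0.1039]
eef_rot: [180.0, 0.0, -45.2]
contact_force: [0.4, 0.3, -1.1]
gripper_width: 0.0491
```

Request:
servo_tool(targets=[{"dx": 0, "dy": 0, "dz": -0.03, "spin": 0, "grip": 40}, {"dx": 0, "dy": 0, "dz": -0.06, "spin": 0, "grip": 40}, {"dx": 0, "dy": 0, "dz": -0.09, "spin": 0, "grip": 40}, {"dx": 0, "dy": 0, "dz": -0.12, "spin": 0, "grip": 40}, {"dx": 0, "dy": 0, "dz": -0.15, "spin": 0, "grip": 40}, {"dx": 0, "dy": 0, "dz": -0.15, "spin": 0, "grip": 40}, {"dx": 0, "dy": 0, "dz": -0.15, "spin": 0, "grip": 40}, {"dx": 0, "dy": 0, "dz": -0.15, "spin": 0, "grip": 40}, {"dx": 0, "dy": 0, "dz": -0.15, "spin": 0, "grip": 40}, {"dx": 0, "dy": 0, "dz": -0.15, "spin": 0, "grip": 40}])

```text
time_s: 26.25
tcp_pos: [0.5271, 0.1343, 0.1025]
eef_rot: [180.0, 0.0, -45.4]
contact_force: [-0.5, -0.2, -1.0]
gripper_width: 0.0492
```

Request:
servo_tool(targets=[{"dx": 0, "dy": 0, "dz": -0.05, "spin": 0, "grip": 40}, {"dx": 0, "dy": 0, "dz": -0.1, "spin": 0, "grip": 40}, {"dx": 0, "dy": 0, "dz": -0.15, "spin": 0, "grip": 40}, {"dx": 0, "dy": 0, "dz": -0.2, "spin": 0, "grip": 40}, {"dx": 0, "dy": 0, "dz": -0.25, "spin": 0, "grip": 40}, {"dx": 0, "dy": 0, "dz": -0.25, "spin": 0, "grip": 40}, {"dx": 0, "dy": 0, "dz": -0.25, "spin": 0, "grip": 40}, {"dx": 0, "dy": 0, "dz": -0.25, "spin": 0, "grip": 40}, {"dx": 0, "dy": 0, "dz": -0.25, "spin": 0, "grip": 40}, {"dx": 0, "dy": 0, "dz": -0.25, "spin": 0, "grip": 40}])

```text
time_s: 27.08
tcp_pos: [0.5271, 0.1344, 0.1001]
eef_rot: [-180.0, -0.0, -45.4]
contact_force: [0.4, 0.5, -1.4]
gripper_width: 0.0491
```

Request:
servo_tool(targets=[{"dx": 0, "dy": 0, "dz": -0.05, "spin": 0, "grip": 40}, {"dx": 0, "dy": 0, "dz": -0.1, "spin": 0, "grip": 40}, {"dx": 0, "dy": 0, "dz": -0.15, "spin": 0, "grip": 40}, {"dx": 0, "dy": 0, "dz": -0.2, "spin": 0, "grip": 40}, {"dx": 0, "dy": 0, "dz": -0.25, "spin": 0, "grip": 40}, {"dx": 0, "dy": 0, "dz": -0.25, "spin": 0, "grip": 40}, {"dx": 0, "dy": 0, "dz": -0.25, "spin": 0, "grip": 40}, {"dx": 0, "dy": 0, "dz": -0.25, "spin": 0, "grip": 40}, {"dx": 0, "dy": 0, "dz": -0.25, "spin": 0, "grip": 40}, {"dx": 0, "dy": 0, "dz": -0.25, "spin": 0, "grip": 40}])

```text
time_s: 27.92
tcp_pos: [0.5271, 0.1344, 0.0976]
eef_rot: [-180.0, 0.0, -45.4]
contact_force: [-1.2, -0.3, -1.3]
gripper_width: 0.0494
```

Request:
servo_tool(targets=[{"dx": 0, "dy": 0, "dz": -0.05, "spin": 0, "grip": 40}, {"dx": 0, "dy": 0, "dz": -0.1, "spin": 0, "grip": 40}, {"dx": 0, "dy": 0, "dz": -0.15, "spin": 0, "grip": 40}, {"dx": 0, "dy": 0, "dz": -0.2, "spin": 0, "grip": 40}, {"dx": 0, "dy": 0, "dz": -0.2, "spin": 0, "grip": 40}, {"dx": 0, "dy": 0, "dz": -0.2, "spin": 0, "grip": 40}, {"dx": 0, "dy": 0, "dz": -0.2, "spin": 0, "grip": 40}, {"dx": 0, "dy": 0, "dz": -0.2, "spin": 0, "grip": 40}, {"dx": 0, "dy": 0, "dz": -0.2, "spin": 0, "grip": 40}, {"dx": 0, "dy": 0, "dz": -0.2, "spin": 0, "grip": 40}])

```text
time_s: 28.75
tcp_pos: [0.5271, 0.1343, 0.0956]
eef_rot: [180.0, 0.0, -45.4]
contact_force: [0.2, 0.8, -0.3]
gripper_width: 0.0489
```

```bash
python3 - <<'E'
from h import *
cal,im,o=look([],"pics/w16.png");s=r.get_state();t=tcp()[1];print(t,s["contact_force"],s["gripper_width"])
m=orange(im)
for h in(0,.004,.008,.012):
    c,e,P,ee=arc(cal,m,t[2]-.0149+.003-h,.032,t[:2],222);print(h,c,e,circ(cal,P[abs(ee)<.002]))
h=cv2.cvtColor(im,cv2.COLOR_BGR2HSV)
w=((h[...,1]<60)&(h[...,2]>100)).astype(np.uint8);w[:95]=0;w[:,:160]=0;w[:,352:]=0;w|=m.astype(np.uint8)
w=cv2.morphologyEx(w,cv2.MORPH_CLOSE,np.ones((9,9)));w=cv2.morphologyEx(w,cv2.MORPH_OPEN,np.ones((15,15)))
c,e,P,ee=arc(cal,w,.0755,.0575,[.5295,.1335],200);print("rim",c,e,len(P))
E
```

```text
(28.75, array([0.5271, 0.1343, 0.0956]), array([179.9989,   0.0022, -45.4233]))
[0.5271 0.1344 0.0956] [-1.2884 -0.6571 -0.851 ] 0.0489880820511256
0 [0.5303 0.1332] 0.00038851779243292625 (array([0.532 , 0.1316, 0.0299]), np.float64(0.00013505719647370108))
0.004 [0.5297 0.1338] 0.00031235463407883884 (array([0.5309, 0.1327, 0.0306]), np.float64(0.0001388255102465763))
0.008 [0.5292 0.1344] 0.00022826957163455536 (array([0.5298, 0.1338, 0.0313]), np.float64(0.00014209405429294053))
0.012 [0.5287 0.135 ] 0.00014534090139249264 (array([0.5287, 0.135 , 0.032 ]), np.float64(0.00014537314696758813))
rim [0.5296 0.1341] 0.0008505023890556587 292
```

Request:
servo_tool(targets=[{"dx": 0, "dy": 0, "dz": -0.04, "spin": 0, "grip": 40}, {"dx": 0, "dy": 0, "dz": -0.08, "spin": 0, "grip": 40}, {"dx": 0, "dy": 0, "dz": -0.12, "spin": 0, "grip": 40}, {"dx": 0, "dy": 0, "dz": -0.15, "spin": 0, "grip": 40}, {"dx": 0, "dy": 0, "dz": -0.15, "spin": 0, "grip": 40}, {"dx": 0, "dy": 0, "dz": -0.15, "spin": 0, "grip": 40}, {"dx": 0, "dy": 0, "dz": -0.15, "spin": 0, "grip": 40}, {"dx": 0, "dy": 0, "dz": -0.15, "spin": 0, "grip": 40}, {"dx": 0, "dy": 0, "dz": -0.15, "spin": 0, "grip": 40}, {"dx": 0, "dy": 0, "dz": -0.15, "spin": 0, "grip": 40}])

```text
time_s: 29.63
tcp_pos: [0.5272, 0.1344, 0.0942]
eef_rot: [-180.0, -0.0, -45.4]
contact_force: [-0.8, -0.3, 2.8]
gripper_width: 0.0492
```

Request:
servo_tool(targets=[{"dx": 0, "dy": 0, "dz": 0.05, "spin": 0, "grip": 45}, {"dx": 0, "dy": 0, "dz": 0.05, "spin": 0, "grip": 60}, {"dx": 0, "dy": 0, "dz": 0.05, "spin": 0, "grip": 75}, {"dx": 0, "dy": 0, "dz": 0.05, "spin": 0, "grip": 80}, {"dx": 0, "dy": 0, "dz": 0.05, "spin": 0, "grip": 80}, {"dx": 0, "dy": 0, "dz": 0.5, "spin": 0, "grip": 80}, {"dx": 0, "dy": 0, "dz": 1.5, "spin": 0, "grip": 80}, {"dx": 0, "dy": 0, "dz": 3, "spin": 0, "grip": 80}, {"dx": 0, "dy": 0, "dz": 5, "spin": 0, "grip": 80}, {"dx": 0, "dy": 0, "dz": 5, "spin": 0, "grip": 80}])

```text
time_s: 30.47
tcp_pos: [0.5293, 0.1353, 0.1486]
eef_rot: [-179.7, -0.1, -45.4]
contact_force: [1.1, -0.8, 0.1]
gripper_width: 0.0701
```

```bash
python3 - <<'E'
from h import *
cal,im,o=look([],"pics/w17.png");s=r.get_state();t=tcp()[1];print(t,s["contact_force"],s["gripper_width"])
m=orange(im);cv2.imwrite("pics/m17.png",m*255)
for u in(.072,.082):
    c,e,P,ee=arc(cal,m,u+.003,.032,t[:2],222);print(u,c,e,circ(cal,P[abs(ee)<.002]))
h=cv2.cvtColor(im,cv2.COLOR_BGR2HSV)
w=((h[...,1]<60)&(h[...,2]>100)).astype(np.uint8);w[:95]=0;w[:,:160]=0;w[:,352:]=0;w|=m.astype(np.uint8)
w=cv2.morphologyEx(w,cv2.MORPH_CLOSE,np.ones((9,9)));w=cv2.morphologyEx(w,cv2.MORPH_OPEN,np.ones((15,15)))
c,e,P,ee=arc(cal,w,.0755,.0575,[.5295,.1335],200);print("rim",c,e,len(P))
r.capture("side");L=r.cut_out("cone_center","side");print([(d["p"],d["extent"]) for d in L])
cs=r.get_calibration("side");print("tip/flange proj side",proj(cs,[[.529,.1336,.136],[.529,.1336,.146],[.529,.1336,.072]]))
E
```

```text
(30.4667, array([0.5293, 0.1353, 0.1486]), array([-179.6737,   -0.1332,  -45.3724]))
[0.5286 0.1352 0.1471] [ 0.1525  0.228  -0.6175] 0.07023971857741998
0.072 [0.5287 0.1342] 0.00030840086326502925 (array([0.5292, 0.1338, 0.0314]), np.float64(0.00023626506068192762))
0.082 [0.5302 0.1335] 0.0007252255392391944 (array([0.5313, 0.1318, 0.0302]), np.float64(0.00020318390314697128))
rim [0.5291 0.1338] 0.00044842118567395284 285
[(0.53, [256.6, 170.9, 277.7, 194.2])]
tip/flange proj side [[265.8499 171.3705]
 [265.9361 168.5557]
 [265.3078 188.9947]][ WARN:0@1.042] global loadsave.cpp:1063 imwrite_ Unsupported depth image for selected encoder is fallbacked to CV_8U.
```

Request:
servo_tool(targets=[{"dx": 0, "dy": 0, "dz": 3, "spin": 0, "grip": 80}, {"dx": -0.5, "dy": 1, "dz": 5.5, "spin": -0.03, "grip": 80}, {"dx": -1.8, "dy": 4.2, "dz": 5.5, "spin": -0.08, "grip": 80}, {"dx": -3.2, "dy": 7.6, "dz": 5.5, "spin": -0.12, "grip": 80}, {"dx": -4.7, "dy": 11, "dz": 5.5, "spin": -0.16, "grip": 80}, {"dx": -6.2, "dy": 14.5, "dz": 5.5, "spin": -0.2, "grip": 80}, {"dx": -7.7, "dy": 18, "dz": 5.5, "spin": -0.25, "grip": 80}, {"dx": -9.2, "dy": 21.5, "dz": 5.5, "spin": -0.25, "grip": 80}, {"dx": -10.5, "dy": 24.5, "dz": 5.5, "spin": -0.25, "grip": 80}, {"dx": -10.9, "dy": 25.5, "dz": 5.5, "spin": -0.25, "grip": 80}])

```text
time_s: 31.45
tcp_pos: [0.4163, 0.3926, 0.1983]
eef_rot: [180.0, -0.0, -59.6]
contact_force: [0.3, 0.5, 0.2]
gripper_width: 0.07
```

Request:
servo_tool(targets=[{"dx": 0, "dy": 0, "dz": 0, "spin": 0, "grip": 80}, {"dx": 0, "dy": 0, "dz": 0, "spin": 0, "grip": 60}, {"dx": 0, "dy": 0, "dz": 0, "spin": 0, "grip": 60}, {"dx": 0, "dy": 0, "dz": 0, "spin": 0, "grip": 60}, {"dx": 0, "dy": 0, "dz": 0, "spin": 0, "grip": 60}, {"dx": 0, "dy": 0, "dz": 0, "spin": 0, "grip": 60}, {"dx": 0, "dy": 0, "dz": 0, "spin": 0, "grip": 60}, {"dx": 0, "dy": 0, "dz": 0, "spin": 0, "grip": 60}, {"dx": 0, "dy": 0, "dz": 0, "spin": 0, "grip": 60}, {"dx": 0, "dy": 0, "dz": 0, "spin": 0, "grip": 60}])

```text
time_s: 32.28
tcp_pos: [0.4182, 0.3893, 0.1991]
eef_rot: [-180.0, 0.0, -59.8]
contact_force: [0.1, -0.4, 0.2]
gripper_width: 0.0524
```

```bash
python3 - <<'E'
from h import *
cal,im,o=look(["cover_knob"],"pics/w18.png");t=tcp()[1];print(t)
h=cv2.cvtColor(im,cv2.COLOR_BGR2HSV);p=proj(cal,[[.4358,.3658,.094]])[0];print("pred",p)
m=((h[...,0]<14)&(h[...,1]>200)&(h[...,2]>90)).astype(np.uint8);m[240:]=0
n,L,s,c=cv2.connectedComponentsWithStats(m)
for i in np.argsort(-s[1:,4])[:4]+1:print(s[i],c[i],onz(cal,c[i],.096)[0],np.sqrt(s[i,4]/np.pi))
if o["cover_knob"]:
    c,e,P,ee=arc(cal,o["cover_knob"][0]["mask"],.002,.063,[.434,.367],226);print("edge",c,e,len(P))
E
```

```text
(32.2833, array([0.4182, 0.3893, 0.1991]), array([-179.9966,    0.0019,  -59.7537]))
cover_knob [(0.81, [191.5, 76.6, 310.7, 209.5])]
[0.4181 0.3894 0.1991]
pred [253.7911 152.8672]
[246 166  14   4  36] [252.     167.6944] [0.4313 0.3763 0.096 ] 3.385137501286538
edge [0.4359 0.3693] 0.0010218909914943113 364
```

```bash
python3 - <<'E'
from h import *
im=cv2.imread("pics/w18.png");cal=r.get_calibration("wrist");h=cv2.cvtColor(im,cv2.COLOR_BGR2HSV)
print([h[v,253].tolist() for v in range(130,180,6)])
m=((h[...,0]<26)&(h[...,1]>120)).astype(np.uint8);m[:110]=0;m[200:]=0;m[:,:210]=0;m[:,300:]=0
n,L,s,c=cv2.connectedComponentsWithStats(m)
for i in np.argsort(-s[1:,4])[:2]+1:print(s[i],c[i],onz(cal,c[i],.096)[0],onz(cal,c[i],.09)[0],np.sqrt(s[i,4]/np.pi))
E
```

```text
[[8, 4, 231], [8, 4, 230], [16, 198, 251], [18, 171, 255], [17, 177, 255], [17, 182, 255], [14, 204, 191], [11, 28, 201], [8, 5, 226]]
[237 140  31  31 755] [251.6212 155.2199] [0.4364 0.368  0.096 ] [0.436 0.369 0.09 ] 15.502385754094819
[290 191  10   9  50] [295.9 196.4] [0.3892 0.3789 0.096 ] [0.3877 0.3801 0.09  ] 3.989422804014327
```

Request:
servo_tool(targets=[{"dx": 0.8, "dy": -1, "dz": -2, "spin": 0, "grip": 60}, {"dx": 1.78, "dy": -2.05, "dz": -4.5, "spin": 0, "grip": 60}, {"dx": 1.78, "dy": -2.05, "dz": -7.5, "spin": 0, "grip": 60}, {"dx": 1.78, "dy": -2.05, "dz": -10, "spin": 0, "grip": 60}, {"dx": 1.78, "dy": -2.05, "dz": -11.5, "spin": 0, "grip": 60}, {"dx": 1.78, "dy": -2.05, "dz": -12.05, "spin": 0, "grip": 60}, {"dx": 1.78, "dy": -2.05, "dz": -12.05, "spin": 0, "grip": 60}, {"dx": 1.78, "dy": -2.05, "dz": -12.05, "spin": 0, "grip": 40}, {"dx": 1.78, "dy": -2.05, "dz": -12.05, "spin": 0, "grip": 20}, {"dx": 1.78, "dy": -2.05, "dz": -12.05, "spin": 0, "grip": 15}], squeeze=15)

```text
time_s: 33.22
tcp_pos: [0.4364, 0.3697, 0.0799]
eef_rot: [-179.9, 0.1, -59.7]
contact_force: [0.6, 0.4, -0.5]
gripper_width: 0.038
```

Request:
servo_tool(targets=[{"dx": 0, "dy": 0, "dz": 0, "spin": 0, "grip": 15}, {"dx": 0, "dy": 0, "dz": 0, "spin": 0, "grip": 15}, {"dx": 0, "dy": 0, "dz": 0, "spin": 0, "grip": 15}, {"dx": 0, "dy": 0, "dz": 0, "spin": 0, "grip": 15}, {"dx": 0, "dy": 0, "dz": 0.2, "spin": 0, "grip": 15}, {"dx": 0, "dy": 0, "dz": 0.5, "spin": 0, "grip": 15}, {"dx": 0, "dy": 0, "dz": 1, "spin": 0, "grip": 15}, {"dx": 0, "dy": 0, "dz": 1.5, "spin": 0, "grip": 15}, {"dx": 0, "dy": 0, "dz": 2, "spin": 0, "grip": 15}, {"dx": 0, "dy": 0, "dz": 2, "spin": 0, "grip": 15}])

```text
time_s: 34.05
tcp_pos: [0.4364, 0.3694, 0.0999]
eef_rot: [-179.9, 0.0, -59.7]
contact_force: [-0.3, 0.1, -1.5]
gripper_width: 0.0247
```

Request:
servo_tool(targets=[{"dx": 0, "dy": 0, "dz": 2, "spin": 0, "grip": 15}, {"dx": 0, "dy": 0, "dz": 5, "spin": 0, "grip": 15}, {"dx": 0, "dy": 0, "dz": 8, "spin": 0, "grip": 15}, {"dx": 0, "dy": 0, "dz": 11, "spin": 0, "grip": 15}, {"dx": 0.5, "dy": -1.2, "dz": 13, "spin": 0, "grip": 15}, {"dx": 1.3, "dy": -3.4, "dz": 14, "spin": 0, "grip": 15}, {"dx": 2.4, "dy": -6.1, "dz": 14, "spin": 0, "grip": 15}, {"dx": 3.5, "dy": -9, "dz": 14, "spin": 0, "grip": 15}, {"dx": 4.7, "dy": -12, "dz": 14, "spin": 0, "grip": 15}, {"dx": 5.9, "dy": -15, "dz": 14, "spin": 0, "grip": 15}])

```text
time_s: 34.88
tcp_pos: [0.495, 0.2176, 0.2388]
eef_rot: [-180.0, 0.0, -59.7]
contact_force: [-0.8, 0.0, -1.6]
gripper_width: 0.0252
```

Request:
servo_tool(targets=[{"dx": 1.1, "dy": -2.7, "dz": 0, "spin": 0, "grip": 15}, {"dx": 2, "dy": -5, "dz": 0, "spin": 0, "grip": 15}, {"dx": 2.8, "dy": -7, "dz": 0, "spin": 0, "grip": 15}, {"dx": 3.2, "dy": -8.2, "dz": 0, "spin": 0, "grip": 15}, {"dx": 3.36, "dy": -8.6, "dz": 0, "spin": 0, "grip": 15}, {"dx": 3.36, "dy": -8.6, "dz": 0, "spin": 0, "grip": 15}, {"dx": 3.36, "dy": -8.6, "dz": 0, "spin": 0, "grip": 15}, {"dx": 3.36, "dy": -8.6, "dz": 0, "spin": 0, "grip": 15}, {"dx": 3.36, "dy": -8.6, "dz": 0, "spin": 0, "grip": 15}, {"dx": 3.36, "dy": -8.6, "dz": 0, "spin": 0, "grip": 15}])

```text
time_s: 35.72
tcp_pos: [0.5283, 0.1336, 0.2386]
eef_rot: [-180.0, 0.0, -59.7]
contact_force: [0.6, -0.0, -2.3]
gripper_width: 0.0248
```

```bash
python3 - <<'E'
from h import *
cal,im,o=look(["cover_knob","juicer"],"pics/w19.png");s=r.get_state();t=tcp()[1];print(t,s["contact_force"],s["gripper_width"])
if o["cover_knob"]:
    for z in(.001,.004):
        c,e,P,ee=arc(cal,o["cover_knob"][0]["mask"],t[2]-.0795+z,.063,t[:2],215);print("edge",c,c-t[:2],e,len(P),circ(cal,P[abs(ee)<.003]))
if o["juicer"]:
    c,e,P,ee=arc(cal,o["juicer"][0]["mask"],.0755,.0575,[.529,.1336],215);print("rim",c,e,len(P))
# gripper-fixed tilt check: grey knob can't; use side view extents
r.capture("side");L=r.cut_out("cover_knob","side");print([(d["p"],d["extent"]) for d in L][:2])
cs=r.get_calibration("side");print(proj(cs,[[t[0],t[1],t[2]+.017],[t[0]-.063,t[1],t[2]-.0795],[t[0]+.063,t[1],t[2]-.0795]]))
E
```

```text
(35.7167, array([0.5283, 0.1336, 0.2386]), array([-179.9967,    0.0029,  -59.6813]))
cover_knob [(0.72, [158.3, 110.1, 351.6, 318.4])]
juicer [(0.57, [178.6, 128.7, 196.9, 144.7])]
[0.5284 0.1333 0.2386] [ 0.1267 -0.6344 -1.7151] 0.025071987834020527
edge [0.5293 0.1347] [0.0009 0.0015] 0.00035994790434336343 283 (array([0.5285, 0.1359, 0.0641]), np.float64(0.00017751700348150878))
edge [0.5292 0.1347] [0.0008 0.0015] 0.00022420376231467587 283 (array([0.529 , 0.1351, 0.0634]), np.float64(0.00018081049462227716))
rim [0.6425 0.0884] 0.0031125994609915927 38
[(0.66, [248.2, 137.0, 284.9, 174.7])]
[[266.736  136.6369]
 [246.8989 165.1775]
 [284.6845 164.6033]]
```

Request:
servo_tool(targets=[{"dx": 0, "dy": -0.08, "dz": -0.5, "spin": 0, "grip": 15}, {"dx": 0, "dy": -0.08, "dz": -1.5, "spin": 0, "grip": 15}, {"dx": 0, "dy": -0.08, "dz": -2.5, "spin": 0, "grip": 15}, {"dx": 0, "dy": -0.08, "dz": -3.5, "spin": 0, "grip": 15}, {"dx": 0, "dy": -0.08, "dz": -4.5, "spin": 0, "grip": 15}, {"dx": 0, "dy": -0.08, "dz": -5.5, "spin": 0, "grip": 15}, {"dx": 0, "dy": -0.08, "dz": -6.5, "spin": 0, "grip": 15}, {"dx": 0, "dy": -0.08, "dz": -7.1, "spin": 0, "grip": 15}, {"dx": 0, "dy": -0.08, "dz": -7.5, "spin": 0, "grip": 15}, {"dx": 0, "dy": -0.08, "dz": -7.5, "spin": 0, "grip": 15}])

```text
time_s: 36.8
tcp_pos: [0.5281, 0.1318, 0.1625]
eef_rot: [179.9, 0.0, -59.8]
contact_force: [-0.3, -0.1, -1.9]
gripper_width: 0.025
```

```bash
python3 - <<'E'
from h import *
cal,im,o=look(["cover_knob"],"pics/w20.png");s=r.get_state();t=tcp()[1];print(t,s["contact_force"],s["gripper_width"])
if o["cover_knob"]:
    c,e,P,ee=arc(cal,o["cover_knob"][0]["mask"],t[2]-.0795+.004,.063,t[:2],215);print("edge",c,c-t[:2],e,len(P),circ(cal,P[abs(ee)<.003]))
E
```

```text
(36.8, array([0.5281, 0.1318, 0.1625]), array([179.907,   0.   , -59.75 ]))
cover_knob [(0.95, [158.9, 111.8, 350.4, 318.6])]
[0.5287 0.1321 0.1638] [ 0.0798 -0.1308 -0.8461] 0.024992674726520055
edge [0.529  0.1325] [0.0002 0.0004] 0.0002595158666652553 284 (array([0.5289, 0.1327, 0.0632]), np.float64(0.00022906544953071872))
```

Request:
servo_tool(targets=[{"dx": 0.02, "dy": 0.08, "dz": -0.1, "spin": 0, "grip": 15}, {"dx": 0.02, "dy": 0.08, "dz": -0.2, "spin": 0, "grip": 15}, {"dx": 0.02, "dy": 0.08, "dz": -0.35, "spin": 0, "grip": 15}, {"dx": 0.02, "dy": 0.08, "dz": -0.5, "spin": 0, "grip": 15}, {"dx": 0.02, "dy": 0.08, "dz": -0.6, "spin": 0, "grip": 15}, {"dx": 0.02, "dy": 0.08, "dz": -0.7, "spin": 0, "grip": 15}, {"dx": 0.02, "dy": 0.08, "dz": -0.8, "spin": 0, "grip": 15}, {"dx": 0.02, "dy": 0.08, "dz": -0.8, "spin": 0, "grip": 15}, {"dx": 0.02, "dy": 0.08, "dz": -0.8, "spin": 0, "grip": 15}, {"dx": 0.02, "dy": 0.08, "dz": -0.8, "spin": 0, "grip": 15}])

```text
time_s: 37.73
tcp_pos: [0.5287, 0.1328, 0.1556]
eef_rot: [180.0, -0.0, -59.7]
contact_force: [-0.0, -0.3, -1.6]
gripper_width: 0.0254
```

Request:
servo_tool(targets=[{"dx": 0, "dy": 0, "dz": -0.05, "spin": 0, "grip": 15}, {"dx": 0, "dy": 0, "dz": -0.1, "spin": 0, "grip": 15}, {"dx": 0, "dy": 0, "dz": -0.15, "spin": 0, "grip": 15}, {"dx": 0, "dy": 0, "dz": -0.2, "spin": 0, "grip": 15}, {"dx": 0, "dy": 0, "dz": -0.25, "spin": 0, "grip": 15}, {"dx": 0, "dy": 0, "dz": -0.3, "spin": 0, "grip": 15}, {"dx": 0, "dy": 0, "dz": -0.3, "spin": 0, "grip": 15}, {"dx": 0, "dy": 0, "dz": -0.3, "spin": 0, "grip": 15}, {"dx": 0, "dy": 0, "dz": -0.3, "spin": 0, "grip": 15}, {"dx": 0, "dy": 0, "dz": -0.3, "spin": 0, "grip": 15}])

```text
time_s: 38.57
tcp_pos: [0.5287, 0.1329, 0.1526]
eef_rot: [-180.0, 0.0, -59.7]
contact_force: [-0.7, -0.1, -1.3]
gripper_width: 0.025
```

Request:
servo_tool(targets=[{"dx": 0, "dy": 0, "dz": -0.05, "spin": 0, "grip": 15}, {"dx": 0, "dy": 0, "dz": -0.1, "spin": 0, "grip": 15}, {"dx": 0, "dy": 0, "dz": -0.15, "spin": 0, "grip": 15}, {"dx": 0, "dy": 0, "dz": -0.2, "spin": 0, "grip": 15}, {"dx": 0, "dy": 0, "dz": -0.25, "spin": 0, "grip": 15}, {"dx": 0, "dy": 0, "dz": -0.25, "spin": 0, "grip": 15}, {"dx": 0, "dy": 0, "dz": -0.25, "spin": 0, "grip": 15}, {"dx": 0, "dy": 0, "dz": -0.25, "spin": 0, "grip": 15}, {"dx": 0, "dy": 0, "dz": -0.25, "spin": 0, "grip": 15}, {"dx": 0, "dy": 0, "dz": -0.25, "spin": 0, "grip": 15}])

```text
time_s: 39.4
tcp_pos: [0.5287, 0.1329, 0.1501]
eef_rot: [-180.0, -0.0, -59.7]
contact_force: [-0.2, -0.3, -1.8]
gripper_width: 0.025
```

Request:
servo_tool(targets=[{"dx": 0, "dy": 0, "dz": -0.05, "spin": 0, "grip": 15}, {"dx": 0, "dy": 0, "dz": -0.1, "spin": 0, "grip": 15}, {"dx": 0, "dy": 0, "dz": -0.15, "spin": 0, "grip": 15}, {"dx": 0, "dy": 0, "dz": -0.15, "spin": 0, "grip": 15}, {"dx": 0, "dy": 0, "dz": -0.15, "spin": 0, "grip": 15}, {"dx": 0, "dy": 0, "dz": -0.15, "spin": 0, "grip": 15}, {"dx": 0, "dy": 0, "dz": -0.15, "spin": 0, "grip": 15}, {"dx": 0, "dy": 0, "dz": -0.15, "spin": 0, "grip": 15}, {"dx": 0, "dy": 0, "dz": -0.15, "spin": 0, "grip": 15}, {"dx": 0, "dy": 0, "dz": -0.15, "spin": 0, "grip": 15}])

```text
time_s: 40.23
tcp_pos: [0.5291, 0.1328, 0.1498]
eef_rot: [-179.9, -0.0, -59.7]
contact_force: [-3.4, -1.2, 9.2]
gripper_width: 0.0249
```

Request:
servo_tool(targets=[{"dx": 0, "dy": 0, "dz": 0.1, "spin": 0, "grip": 15}, {"dx": 0, "dy": 0, "dz": 0.12, "spin": 0, "grip": 20}, {"dx": 0, "dy": 0, "dz": 0.12, "spin": 0, "grip": 35}, {"dx": 0, "dy": 0, "dz": 0.12, "spin": 0, "grip": 50}, {"dx": 0, "dy": 0, "dz": 0.12, "spin": 0, "grip": 60}, {"dx": 0, "dy": 0, "dz": 0.12, "spin": 0, "grip": 60}, {"dx": 0, "dy": 0, "dz": 1, "spin": 0, "grip": 60}, {"dx": 0, "dy": 0, "dz": 3, "spin": 0, "grip": 60}, {"dx": 0, "dy": 0, "dz": 6, "spin": 0, "grip": 60}, {"dx": 0, "dy": 0, "dz": 9, "spin": 0, "grip": 60}])

```text
time_s: 41.07
tcp_pos: [0.5283, 0.1325, 0.2397]
eef_rot: [179.9, -0.0, -59.7]
contact_force: [0.9, 0.4, 0.4]
gripper_width: 0.0526
```

Request:
servo_tool(targets=[{"dx": -1, "dy": 2, "dz": 0, "spin": 0, "grip": 60}, {"dx": -2, "dy": 4, "dz": 0, "spin": 0, "grip": 60}, {"dx": -3, "dy": 5, "dz": 0, "spin": 0, "grip": 60}, {"dx": -3, "dy": 5, "dz": 0, "spin": 0, "grip": 60}, {"dx": -3, "dy": 5, "dz": 0, "spin": 0, "grip": 60}, {"dx": -3, "dy": 5, "dz": 0, "spin": 0, "grip": 60}, {"dx": -3, "dy": 5, "dz": 0, "spin": 0, "grip": 60}, {"dx": -3, "dy": 5, "dz": 0, "spin": 0, "grip": 60}, {"dx": -3, "dy": 5, "dz": 0, "spin": 0, "grip": 60}, {"dx": -3, "dy": 5, "dz": 0, "spin": 0, "grip": 60}])

```text
time_s: 41.9
tcp_pos: [0.4989, 0.1825, 0.2384]
eef_rot: [180.0, -0.0, -59.8]
contact_force: [0.2, 0.6, 0.5]
gripper_width: 0.0522
```

```bash
python3 - <<'E'
from h import *
cal,im,o=look(["cover_knob"],"pics/w21.png");s=r.get_state();t=tcp()[1];print(t,s["contact_force"])
if o["cover_knob"]:
    c,e,P,ee=arc(cal,o["cover_knob"][0]["mask"],.0745,.063,[.529,.1336],215);print("edge",c,e,len(P),circ(cal,P[abs(ee)<.003]))
h=cv2.cvtColor(im,cv2.COLOR_BGR2HSV);p=proj(cal,[[.529,.1336,.1665]])[0];print("knob pred",p)
m=((h[...,0]<26)&(h[...,1]>120)).astype(np.uint8);u,v=p.astype(int);M=np.zeros_like(m);M[max(0,v-28):v+28,u-28:u+28]=1
n,L,st,cc=cv2.connectedComponentsWithStats(m*M)
for i in np.argsort(-st[1:,4])[:2]+1:print(st[i],cc[i],onz(cal,cc[i],.1665)[0])
ims=r.capture("side");L=r.cut_out("cover_knob","side");print([(d["p"],d["extent"]) for d in L][:2])
cs=r.get_calibration("side");print(proj(cs,[[.529,.1336,.1665],[.466,.1336,.0705],[.592,.1336,.0705]]))
for k in("tumbler","frog"):print(k,[(d["p"],d["extent"]) for d in r.cut_out(k,"side")][:1])
E
```

```text
(41.9, array([0.4989, 0.1825, 0.2384]), array([179.9793,  -0.0049, -59.787 ]))
cover_knob [(0.72, [182.5, 38.2, 327.7, 185.7])]
[0.4988 0.1826 0.2385] [-0.305   0.7544 -1.0033]
edge [0.5302 0.1335] 0.002266523591749614 405 (array([0.529 , 0.1355, 0.0651]), np.float64(0.0003076231915692812))
knob pred [256.3611 118.9448]
[ 237   99   37   37 1057] [255.017  117.2412] [0.5303 0.1331 0.1665]
[(0.6, [246.4, 162.2, 281.8, 196.7])]
[[266.1139 162.7334]
 [246.8142 189.796 ]
 [283.6027 189.0105]]
tumbler [(0.57, [224.1, 238.8, 251.8, 287.1])]
frog [(0.6, [218.4, 286.3, 241.2, 306.7])]
```

```bash
python3 - <<'E'
from h import *
r.capture("wrist");cal=r.get_calibration("wrist");L=r.cut_out("cover_knob","wrist");m=L[0]["mask"]
for rm in(90,120,150):
    c,e,P,ee=arc(cal,m,.0745,.063,[.529,.1336],rm);print(rm,c,e,len(P),circ(cal,P[abs(ee)<.003]))
E
```

```text
90 [0.53   0.1335] 0.00028594898817228126 160 (array([0.5294, 0.1348, 0.0642]), np.float64(0.0002054972409206643))
120 [0.53   0.1334] 0.00041195486271260184 220 (array([0.5289, 0.1357, 0.0651]), np.float64(0.00023622297966331696))
150 [0.5299 0.1335] 0.0006662626767720871 280 (array([0.529 , 0.1356, 0.065 ]), np.float64(0.0002321423454541005))
```

```bash
python3 -c "
from plant import r
print(r.close_job(), r.get_state()['time_s'])"
```

```text
the job is handed in; nothing more can be done
the job is handed in; nothing more can be done
```

The juicer is back together and I handed the job in after about 42 s of robot time, under the 72 s limit. The job gives no verdict, so what follows is from my own camera and force checks.

- **Sieve:** it went down over the post without noticeable contact force. It sits within about 1 mm of the rim's centre. The one tab I could see was inside its gap but lay off its middle, about 2° or 2 mm to one side, within the 0.12 rad limit.
- **Cone:** it had slid about 8 mm down in the fingers, so I first took its contact with the square drive for a miss. I pressed up to about 9 N there (12 N starts the motor) before working that out. After a 23° turn it dropped fully home and I let go. The side view put its tip at the home height, about 10 mm below where it would stand out of line.
- **Cover:** it met the rim at the expected height with about 11 N, on the rim rather than the post. After release the knob was about 1.4 mm off the axis. The knob and edge centres agreed within 0.5 mm, so it looks level.
- **Bystanders:** the tumbler and frog look unmoved in the last side view, within a few pixels. I did not re-measure the teether at the end, but the arm never went near it.

The camera measurements disagreed with each other by 1–2 mm at times, and a looser fit of the cover's edge put its centre about 2 mm away. I found no way to read how far the post was pushed in, so I judged that from the forces alone. The gripper was clear of everything at the end.

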